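# Ready the melting dish and turn on the torch gases

## Task

Get the bench ready for a melt: dip the tip of the spatula well down (more than halfway) into the flux pot, dab the tip on the top of the melting dish's pouring lip, and lay the spatula back in its rest; load every silver bar into the dish, in either order with the spatula work. When all that is done, open the torch gases by pushing each valve handle through its quarter turn to the end stop, fuel gas (the long handle) first, then oxygen (the short handle). At the end the bars must be in the dish, the spatula in its rest and the pot standing upright, with the hammer, mandrel and jar left alone.

Things in the scene. Friction and masses are not known exactly. Their poses are not given: they have to be found in the camera images.
- dish: fixed off-white refractory melting dish, an open tray 130 (x) x 212 (y) x 35 mm high, walls and floor 6 mm thick (inside 118 x 200 mm, 29 mm deep); origin at the centre of its underside, on the table; z up. A solid pouring lip 50 mm wide (y) and as high as the walls sticks out of its -x side (towards the robot), flat on top, from x = -65 to x = -105 mm
- lip (a point): the spot to dab: middle of the flat top of the dish's pouring lip, 35 mm above the table
- bar1: a silver bar 80 (x) x 18 (y) x 14 (z) mm, 0.2 kg, lying flat on the table at the robot's right; origin at the centre of its underside. Two to four of the four bars are present (None if absent); all alike
- bar2: a silver bar 80 (x) x 18 (y) x 14 (z) mm, 0.2 kg, lying flat on the table at the robot's right; origin at the centre of its underside. Two to four of the four bars are present (None if absent); all alike
- bar3: a silver bar 80 (x) x 18 (y) x 14 (z) mm, 0.2 kg, lying flat on the table at the robot's right; origin at the centre of its underside. Two to four of the four bars are present (None if absent); all alike
- bar4: a silver bar 80 (x) x 18 (y) x 14 (z) mm, 0.2 kg, lying flat on the table at the robot's right; origin at the centre of its underside. Two to four of the four bars are present (None if absent); all alike
- pot: white ceramic flux pot, an open round cup, loose, 0.25 kg: outside radius 40 mm at the foot and 42 mm at the rim, 42 mm high, wall 4 mm, floor 5 mm; origin at the centre of its underside
- spatula: spatula 190 mm long, 0.05 kg: wooden handle 14 x 14 mm from x = -75 to +45 mm, round steel shank 8 mm thick, flat steel tip 26 mm long, 14 mm wide (y), 5 mm thick ending at x = +115 mm. Origin on the handle's underside (7 mm under its middle line), near the centre of mass; +x points to the tip, z up. Starts in its rest, tip towards the robot
- spatula_tip (a point): end of the spatula's tip, on its middle line (x = 115 mm, z = 7 mm in the spatula's frame)
- rest: fixed dark wood spatula rest 110 (x) x 50 (y) mm; origin: centre of its underside. Base 8 mm thick; cross-pieces 10 mm thick at x = -37 and +37 mm carry the handle 34 mm above the table between prongs 46 mm high, slot 26 mm wide; 64 mm between the cross-pieces is free for fingers. The spatula lies along x, its origin over the rest's origin
- gas (a joint): fuel gas valve's lever: a steel bar 14 mm wide and high reaching 110 mm from its upright axis, middle 74 mm above the table. Joint in rad: 0 = shut (across the pipe, along the valve's -x, roughly to the robot), grows counter-clockwise from above to 1.571 = open at the end stop (in line with the pipe, along the valve's -y). Starts at 0 to 0.15; 0.2 N m friction, stays where left
- gas_axis (a point): point on the turning axis of the fuel gas valve, at mid height of the handle; axes those of the valve, z up, pipe along y (pipe and body reach up to 50 mm above the table, below the handle)
- gas_end (a point): free end of the long handle (moves with it), middle of its section; the handle runs from here to gas_axis
- oxygen (a joint): oxygen valve's lever: a steel bar 14 mm wide and high reaching 75 mm from its upright axis, middle 74 mm above the table. Joint in rad: 0 = shut (across the pipe, along the valve's -x, roughly to the robot), grows counter-clockwise from above to 1.571 = open at the end stop (in line with the pipe, along the valve's -y). Starts at 0 to 0.15; 0.2 N m friction, stays where left
- oxygen_axis (a point): as gas_axis, for the oxygen valve
- oxygen_end (a point): free end of the short handle (moves with it)
- hammer: bystander: a hammer lying beyond the work; leave alone
- mandrel: bystander: a steel ring mandrel, a tapered post 150 mm tall standing on a round foot of 32 mm radius, at the right; leave alone
- jar: bystander: an amber glass jar 80 mm tall, 60 mm across, near the far valve; leave alone
Things that resemble listed ones, but are neither listed nor needed, are in the scene too. Leave any blue look-alike of the rest alone.

How it is judged:
By the outcome, as a careful person would: the job done as asked, in the order asked, and still so for the second after the job is handed in, with the robot touching nothing.
Of bar1, bar2, bar3, bar4 only 2 to 4 are there at a start; the rules pass over those that are not, and their reading is None.
At some moment in a run one of bar1, bar2, bar3, bar4, pot may be knocked a few centimetres aside while the robot is not near it.
It also fails if it takes over 210 s, if anything falls off the work surface, if the arm or the gripper's body presses on something with over 40 N, if the wrist force passes 120 N, or if a joint passes its speed limit or range.

## Robot

A 6-joint arm with a two-finger parallel gripper is mounted at the origin on the work surface. World frame = base frame: x ahead of the robot, y to its left, z up, the work surface at z = 0. Lengths are in m, angles in rad, forces in N, time in s.
With the tool pointing down it reaches from about 0.425 to 0.95 m from the base axis. Payload 3.5 kg.
Tool frame: the origin (TCP) lies on the centre line of the jaws, within the pads' length; the fingertips stand 11 mm ahead of it and the grasp point (between the pads) lies 8 mm behind it; z points along the fingers, x is the direction in which the jaws open and shut, and the axes are right-handed (so a half turn about z gives the same grasp; the last joint's range is limited). The gripper opens to 85 mm and grips with 20 to 120 N. Pads are 22 mm wide; open, the fingers measure 114 mm over their backs; the gripper's body (76 mm by 85 mm) begins 54 mm behind the grasp point. The pads swing forward as they close: fully open they stand 13 mm farther back than shut.
Start: joints at [-1.362, 0.286, 1.577, -0, 1.279, -0.15], TCP at [0.237, -0.632, 0.207] pointing down, gripper open.
Joint ranges: [-2.77, 2.77], [-0.9, 2.22], [0.21, 2.48], [-1.53, 4.67], [0.24, 2.81], [-2.84, 2.84]. Speed limits (rad/s): [2.79, 2.79, 3.14, 3.14, 3.14, 3.14].

## Interface

Orientations are given as a rotation vector (axis times angle).
In Python, from station import sense, optics, hand_in, nets gives the robot as it stands.
- The arm moves only by the tool apply_moves, never from a script. Its argument "rows" is a list that holds one entry, the list of rows, each a list of 4 numbers: the shift along the world's x, y, z in mm, then the turn about the world's z in degrees. A call has 1 to 12 rows; each row is the pose to reach, as a shift and turn from the pose commanded when the call began; what a row does not reach only later rows make up. A row lasts 1/8 s, in which the tool goes at most 62.5 mm and 10.7 degrees, less where a joint would pass 70% of its speed; a pose out of reach is approached as far as the arm can. A call with a gripper value outside its range is refused whole. "hand" is the closure, from 0 (fully open) to 1 (shut), set as the call begins (left out, the last holds). The fingers move at their own pace and stop on an object; "force" is the grip in N (left out, the last holds). Time passes only in rows, so rows that repeat a pose let the fingers close. It gives the time, the measured TCP pose, the force and the opening at its end, in the units of the state.
- sense(): the state, without advancing time (a new reading comes with each control period).
- optics.get_image(name): name is "side" or "top"; returns the picture (384x512x3 uint8, red, green, blue); there is no depth.
- optics.camera_params(name): a dict with "fov_y" (degrees; the focal length in pixels is half the picture's height over the tangent of half this angle, whatever the lens; pixels are square), "cx", "cy" (the principal point, pixels), "k1" (the pictures are not rectified: a ray, as slopes to the right and down, at radius r is drawn at 1 + k1 r^2 times it, then the intrinsics apply), "pose" (4x4, takes a point from camera to world coordinates). Camera axes: x right, y down, z forward; pixel columns grow to the right and rows downward; lengths in m; the calibration is good to about 2 mm. A picture is of the moment at which its call begins. camera_params takes no time and is no camera call.
- hand_in(): hands the job in, once; it reports no verdict.
Trained networks look in the newest picture that a camera, given by its name, has taken for a name from the list of things; names that differ only in an ending like _2 or _b are one class to them, and where a whole thing is asked for, a point or a joint stands for the part that bears it (a point fixed in the world has none). Each returns a list of dicts, best first, with "p" (0 to 1); they miss things now and then, are a little off and sometimes report something else, mostly with a low value. They report only what shows in the picture. A call takes as long as a camera call. They do not tell look-alikes from the thing itself.
- nets.recognise(camera, query): "xyz" ([x, y, z] in m, in world coordinates, good to about 4 mm: the middle of the surface that is visible of it).
- nets.outline_of(camera, query): "region" (384x512 bool, what is visible of it).
The state is a dict: "t": time; "q": joint angles; "qvel": joint speeds; "joint_efforts": joint torques, N m; "tcp_pos": TCP position; "tcp_rot": TCP orientation; "ft_force": force on the tool from outside, world axes, zero at the start; "moment": the same for the moment, N m; "opening": finger opening in m.
Only numpy, scipy, OpenCV 4.12 (cv2) and the standard library are available. Lean on these libraries where they do the work, as an engineer would, in place of code of your own. Each camera call takes 0.05 s, during which the arm holds its last target. There are 200 camera calls.

## Working session

There is one attempt and no reset: what is moved stays moved. The work goes in short steps, Python scripts to look and compute and a tool call to move; the robot and the scene stay as the last step left them, time stands still between calls to the robot, and variables do not carry over. Pictures are saved under pics/ and viewed, about 12 in all and at most 16, crops included, and the job is handed in when it is done.

Besides the shell and the picture viewer there is one more tool, called as name(argument=value, ...), one argument or row to a line, values as JSON. apply_moves: Moves the arm, as the interface text tells. Its arguments: {"type":"object","properties":{"rows":{"type":"array","items":{"type":"array","items":{"type":"array","items":{"type":"number"}}}},"hand":{"type":"number"},"force":{"type":"number"}},"required":["rows"]}

```bash
mkdir -p pics; cat > h.py <<'E'
import numpy as np, cv2
from station import sense, optics, hand_in, nets
def snap(name,fn,crop=None,scale=1):
    im=optics.get_image(name)
    if crop: im=im[crop[1]:crop[3],crop[0]:crop[2]]
    if scale!=1: im=cv2.resize(im,None,fx=scale,fy=scale,interpolation=cv2.INTER_CUBIC)
    cv2.imwrite('pics/'+fn,im[:,:,::-1])
def K(name):
    p=optics.camera_params(name); f=192/np.tan(np.radians(p['fov_y'])/2)
    return p,f
def ray(name,u,v):
    p,f=K(name); d=np.array([(u-p['cx'])/f,(v-p['cy'])/f]); s=d.copy()
    for _ in range(30): s=d/(1+p['k1']*(s@s))
    T=np.array(p['pose']); return T[:3,3],T[:3,:3]@np.r_[s,1]
def atz(name,u,v,z):
    o,d=ray(name,u,v); return o+d*(z-o[2])/d[2]
def proj(name,X):
    p,f=K(name); T=np.array(p['pose']); c=T[:3,:3].T@(np.array(X)-T[:3,3]); s=c[:2]/c[2]
    s=s*(1+p['k1']*(s@s)); return s*f+[p['cx'],p['cy']]
E
python3 - <<'E'
from h import *
np.set_printoptions(precision=3,suppress=True)
snap('top','t0.png',scale=1.5); snap('side','s0.png',scale=1.5)
for c in('top','side'):
    print(c,optics.camera_params(c)['pose'])
    for n in ['dish','bar1','pot','spatula','spatula_tip','rest','gas','gas_axis','gas_end','oxygen','oxygen_axis','oxygen_end','hammer','mandrel','jar']:
        try: print(n,[(round(d['p'],2),np.round(d['xyz'],3).tolist()) for d in nets.recognise(c,n)])
        except Exception as e: print(n,e)
print(sense()['t'])
E
```

```text
top [[ 0.003 -0.983  0.181  0.356]
 [-1.    -0.007 -0.019 -0.002]
 [ 0.02  -0.181 -0.983  1.134]
 [ 0.     0.     0.     1.   ]]
dish [(0.73, [0.587, -0.029, 0.006])]
bar1 [(0.74, [0.447, -0.244, 0.018]), (0.48, [0.601, -0.244, 0.014])]
pot [(0.93, [0.429, 0.128, 0.005])]
spatula [(0.63, [0.63, 0.16, 0.05])]
spatula_tip [(0.7, [0.63, 0.163, 0.046])]
rest [(0.86, [0.304, 0.374, 0.006]), (0.67, [0.644, 0.163, 0.011]), (0.57, [0.586, 0.509, 0.008])]
gas [(0.77, [0.587, 0.337, 0.084])]
gas_axis [(0.82, [0.621, 0.336, 0.047])]
gas_end [(0.85, [0.59, 0.336, 0.084]), (0.62, [0.622, 0.334, 0.046]), (0.31, [0.735, 0.26, 0.079])]
oxygen [(0.71, [0.45, 0.33, 0.076]), (0.38, [0.601, -0.243, 0.013]), (0.31, [0.466, 0.322, 0.043])]
oxygen_axis [(0.72, [0.467, 0.324, 0.041])]
oxygen_end [(0.74, [0.447, 0.326, 0.077])]
hammer [(0.67, [0.766, -0.12, 0.022])]
mandrel [(0.7, [0.417, -0.518, 0.014])]
jar [(0.92, [0.731, 0.26, 0.078])]
side [[ 0.985 -0.12   0.126  0.358]
 [-0.173 -0.739  0.651 -0.923]
 [ 0.015 -0.663 -0.749  1.129]
 [ 0.     0.     0.     1.   ]]
dish [(0.86, [0.583, -0.033, 0.005]), (0.
[... 159 characters left out ...]
2, 0.043]), (0.17, [0.462, 0.314, 0.041])]
spatula_tip [(0.64, [0.632, 0.162, 0.046])]
rest [(0.79, [0.648, 0.156, 0.01]), (0.66, [0.586, 0.504, 0.009]), (0.63, [0.304, 0.367, 0.002])]
gas [(0.41, [0.59, 0.333, 0.082])]
gas_axis [(0.71, [0.631, 0.159, 0.046]), (0.65, [0.736, 0.245, 0.053]), (0.63, [0.616, 0.33, 0.045])]
gas_end [(0.73, [0.587, 0.337, 0.081]), (0.5, [0.444, 0.323, 0.083])]
oxygen [(0.46, [0.446, 0.327, 0.079])]
oxygen_axis [(0.65, [0.464, 0.317, 0.039])]
oxygen_end [(0.63, [0.444, 0.326, 0.082])]
hammer [(0.69, [0.768, -0.122, 0.027]), (0.19, [0.585, -0.03, 0.005])]
mandrel [(0.63, [0.42, -0.532, 0.015])]
jar [(0.51, [0.736, 0.249, 0.052]), (0.49, [0.419, -0.529, 0.015])]
1.6
```

View pics/t0.png

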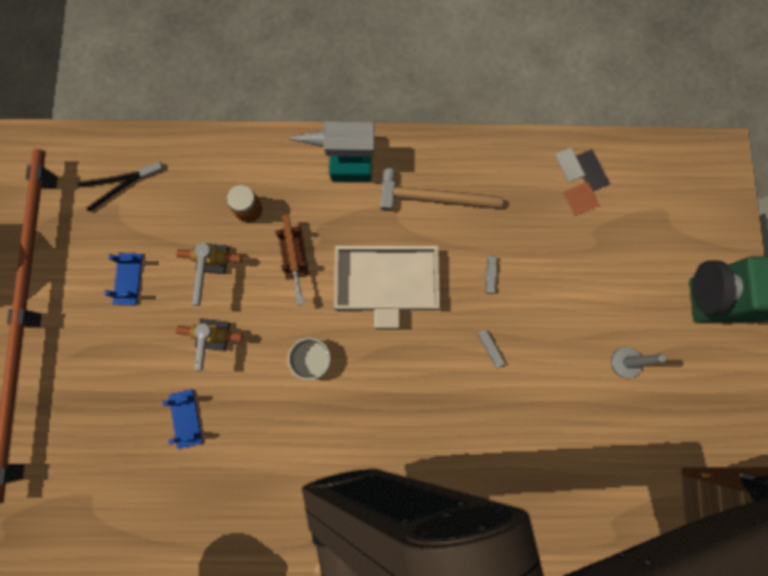

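View pics/s0.png

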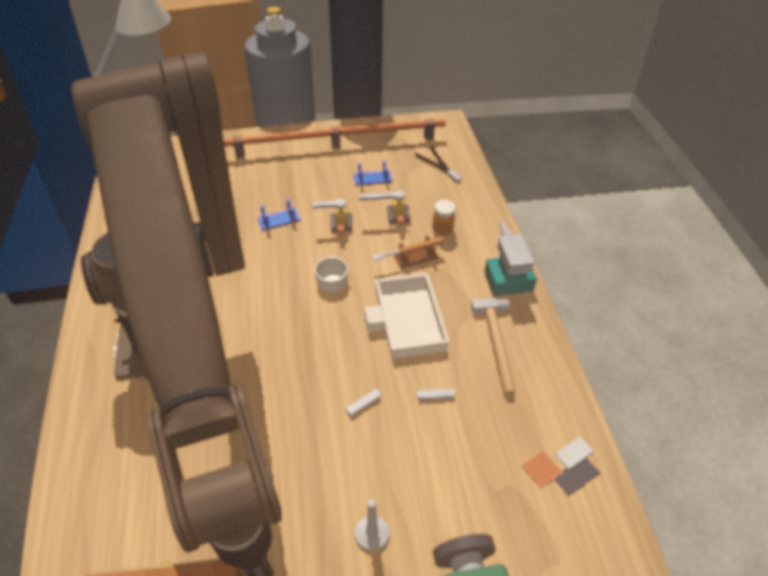

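The top picture shows two bars, at about (491,275) and (491,349) in the 1.5x image. It also shows the pot (309,358), the spatula in the brown rest (293,262) with its tip at (300,300), the gas lever from (203,250) to (197,303), and the oxygen lever from (203,331) to (199,369). The two blue rests are decoys. Next I'll refine the poses from outlines.

```bash
cat >> h.py <<'E'
def rect(cam,q,z,pmin=.3):
    "outline -> min area rect in the plane z: centre, axis deg, sizes, p"
    out=[]
    for d in nets.outline_of(cam,q):
        if d['p']<pmin: continue
        v,u=np.nonzero(d['region'])
        P=np.array([atz(cam,a,b,z)[:2] for a,b in zip(u,v)])*1000
        c,s,a=cv2.minAreaRect(P.astype(np.float32))
        if s[0]<s[1]: a+=90; s=s[::-1]
        a=(a+90)%180-90
        out.append((round(d['p'],2),np.round(c,1).tolist(),round(a,1),np.round(s,1).tolist(),np.round(P.mean(0),1).tolist()))
    return out
E
python3 - <<'E'
from h import *
s=sense(); print(s['tcp_pos'],s['tcp_rot'])
optics.get_image('top');optics.get_image('side')
for q,z in [('bar1',.012),('dish',.03),('spatula',.041),('rest',.008),('gas',.081),('oxygen',.081),('pot',.042)]:
    for c in ('top','side'):
        print(q,c,*rect(c,q,z),sep='\n   ')
print(sense()['t'])
E
```

```text
[ 0.23703408 -0.63197818  0.20741575] [-2.58218985e+00  1.78936554e+00  8.79847141e-05]
bar1
   top
   (0.7, [601.8, -248.0], -5.3, [81.0, 19.8], [602.3, -247.7])
   (0.7, [645.0, 168.7], 12.3, [110.5, 55.0], [647.3, 168.3])
   (0.69, [445.3, -242.0], 26.8, [73.1, 15.7], [445.7, -242.0])
bar1
   side
   (0.59, [603.7, -247.4], -5.8, [82.4, 23.9], [604.3, -248.2])
   (0.43, [447.2, -241.6], 25.2, [77.5, 19.6], [447.4, -241.9])Traceback (most recent call last):
  File "<stdin>", line 6, in <module>
  File "h.py", line 26, in rect
    P=np.array([atz(cam,a,b,z)[:2] for a,b in zip(u,v)])*1000
                ~~~^^^^^^^^^^^
  File "h.py", line 16, in atz
    o,d=ray(name,u,v); return o+d*(z-o[2])/d[2]
        ~~~^^^^^^^^^^
  File "h.py", line 12, in ray
    p,f=K(name); d=np.array([(u-p['cx'])/f,(v-p['cy'])/f]); s=d.copy()
        ~^^^^^^
  File "h.py", line 9, in K
    p=optics.camera_params(name); f=192/np.tan(np.radians(p['fov_y'])/2)
ValueError: time passes only in moves, steps and waits
```

```bash
sed -i 's/^def K(name):/from functools import lru_cache\n@lru_cache\ndef K(name):/' h.py
python3 - <<'E'
from h import *
optics.get_image('top');optics.get_image('side')
for q,z in [('dish',.03),('spatula',.041),('rest',.008),('gas',.081),('oxygen',.081),('pot',.042)]:
    for c in ('top','side'):
        print(q,c,*rect(c,q,z),sep='\n   ')
print(sense()['t'])
E
```

```text
dish
   top
   (0.64, [567.8, -28.6], -89.5, [213.9, 175.0], [582.1, -28.5])
   (0.53, [743.2, 272.4], 45.1, [82.3, 57.7], [743.1, 269.8])
dish
   side
   (0.67, [570.0, -32.9], -89.2, [238.7, 176.0], [581.2, -38.7])
spatula
   top
   (0.82, [625.2, 164.6], 11.0, [188.9, 18.2], [644.5, 167.7])
   (0.72, [416.9, -529.1], -89.9, [102.3, 56.6], [418.1, -517.7])
spatula
   side
   (0.75, [625.4, 169.1], 10.6, [181.3, 29.4], [643.9, 172.8])
rest
   top
   (0.96, [587.0, 519.4], -1.6, [109.1, 68.0], [586.9, 514.7])
   (0.72, [302.7, 377.9], 13.3, [110.5, 67.9], [303.8, 374.4])
   (0.6, [645.9, 170.0], 11.3, [110.2, 53.4], [642.0, 167.8])
   (0.58, [617.4, 364.1], -39.3, [137.1, 116.8], [622.5, 348.8])
rest
   side
   (0.78, [647.3, 186.9], 11.4, [119.5, 90.9], [648.4, 170.2])
   (0.73, [588.4, 526.4], -8.9, [102.6, 80.0], [585.4, 519.1])
   (0.68, [301.8, 389.5], 14.5, [111.8, 88.4], [304.9, 379.0])
   (0.55, [761.9, -131.3], 75.0, [271.0, 91.8], [778.1, -117.8])
   (0.5, [598.9, 428.5], -8.8, [124.7, 40.5], [601.4, 424.8])
gas
   top
   (0.77, [583.3, 334.7], 0.5, [122.7, 29.9], [589.6, 337.6])
gas
   side
   (0.46, [583.5, 340.5], -8.8, [117.1, 37.9], [587.9, 336.9])
   (0.35, [411.9, -537.7], -70.6, [80.6, 60.2], [415.6, -541.7])
oxygen
   top
   (0.78, [441.6, 323.2], 3.7, [85.9, 28.6], [445.4, 326.5])
oxygen
   side
   (0.66, [443.1, 328.4], -9.2, [71.3, 30.6], [445.7, 326.0])
pot
   top
   (0.85, [422.7, 125.4], 46.2, [86.5, 82.5], [423.1, 125.3])
pot
   side
   (0.72, [421.9, 114.0], 82.5, [111.8, 77.7], [422.9, 113.0])
2.55
```

apply_moves(
  rows=[
    [[55,100,0,5],[110,200,0,5],[160,300,0,5],[209,390,-60,5.4],[209,390,-120,5.4],[209,390,-160,5.4],[209,390,-191,5.4],[209,390,-191,5.4],[209,390,-191,5.4]],
  ],
  hand=0,
)

```text
t: 3.68
tcp_pos: [0.4443, -0.2383, 0.0131]
tcp_rot: [-2.665, 1.661, 0.011]
ft_force: [0.0, -0.3, -0.5]
opening: 0.0855
```

apply_moves(
  rows=[
    [[0,0,0,0],[0,0,0,0],[0,0,0,0],[0,0,0,0],[0,0,0,0],[0,0,0,0]],
  ],
  hand=1,
  force=60,
)

```text
t: 4.42
tcp_pos: [0.446, -0.2421, 0.0165]
tcp_rot: [2.663, -1.666, 0.0]
ft_force: [-0.4, -0.7, -0.7]
opening: 0.0003
```

```bash
python3 - <<'E'
from h import *
snap('side','s1.png',crop=(200,230,330,390),scale=4)
optics.get_image('top')
for c in ('top','side'): print(*rect(c,'bar1',.012),sep='\n')
E
```

```text
(0.54, [602.1, -248.3], -2.0, [80.9, 22.1], [602.5, -248.3])
(0.68, [445.4, -242.9], 25.7, [78.3, 24.2], [442.5, -245.7])
(0.59, [602.2, -248.1], -5.8, [78.8, 21.6], [602.4, -248.5])
```

View pics/s1.png

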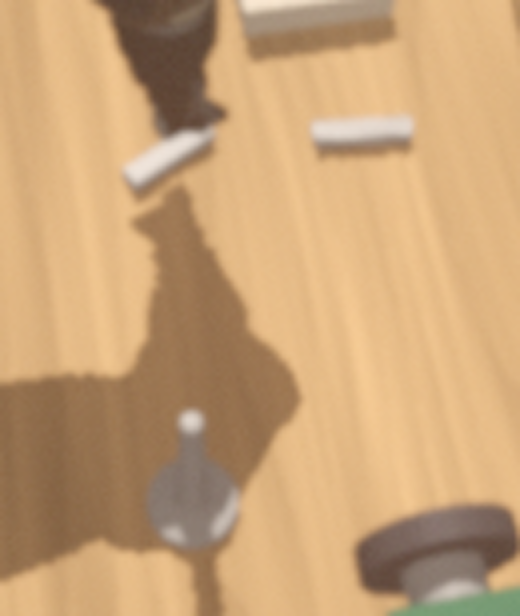

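```bash
python3 - <<'E'
from h import *
for (a,b) in [(126,176),(212,138),(138,188),(185,130)]: print((atz('side',200+a/4,230+b/4,.012)*1000).round(1))
print('tip',proj('side',[.446,-.242,.0055])*1, 'img',(proj('side',[.446,-.242,.0055])-[200,230])*4)
E
```

```text
[ 411.7 -258.9   12. ]
[ 484.1 -235.4   12. ]
[ 419.5 -271.1   12. ]
[ 464.  -224.5   12. ]
tip [241.5280319  268.99946179] img [166.11212762 155.99784718]
```

apply_moves(
  rows=[
    [[0,0,50,0],[0,-30,110,0],[0,-90,150,0],[0,-150,150,0],[0,-150,150,0]],
  ],
  hand=0,
)

```text
t: 5.25
tcp_pos: [0.446, -0.3958, 0.1678]
tcp_rot: [2.66, -1.669, 0.005]
ft_force: [0.3, 0.3, 0.1]
opening: 0.0853
```

```bash
python3 - <<'E'
from h import *
optics.get_image('top');optics.get_image('side')
for c in ('top','side'): print(*rect(c,'bar1',.012),sep='\n')
for c in ('top','side'): print(*rect(c,'pot',.042),sep='\n')
s=sense();print(s['opening'],s['tcp_pos'],s['ft_force'])
E
```

```text
(0.63, [574.5, -26.9], 89.2, [218.0, 178.8], [586.6, -27.5])
(0.5, [445.0, -242.9], 27.8, [79.9, 23.1], [445.0, -243.0])
(0.45, [600.7, -246.7], -1.9, [77.7, 18.9], [600.1, -247.4])
(0.44, [630.6, 167.5], 11.0, [184.8, 13.3], [640.1, 169.5])
(0.59, [602.0, -249.5], -6.1, [77.9, 19.1], [599.7, -248.7])
(0.42, [431.2, -249.2], 28.7, [49.6, 23.4], [430.3, -250.9])
(0.7, [636.6, 164.7], 10.9, [106.9, 52.4], [635.0, 163.2])
(0.59, [423.4, 124.8], -89.7, [83.0, 79.5], [422.2, 124.9])

0.08564846078437363 [ 0.44593445 -0.39018186  0.16546371] [0.18184576 0.04901474 0.03698838]
```

apply_moves(
  rows=[
    [[0,0,-60,0],[0,0,-120,0],[0,0,-145,0],[0,0,-150,0],[0,0,-150,0],[0,0,-153,0],[0,0,-153,0]],
  ],
  hand=1,
)

```text
t: 6.42
tcp_pos: [0.4466, -0.3926, 0.0147]
tcp_rot: [2.663, -1.665, 0.003]
ft_force: [0.7, 0.3, -0.4]
opening: -0.0
```

```bash
python3 - <<'E'
from h import *
snap('side','s2.png',crop=(170,250,300,350),scale=6)
s=sense();print(s['opening'],s['tcp_pos'],s['ft_force'])
for z in (.002,.012): print((proj('side',[s['tcp_pos'][0],s['tcp_pos'][1],z])-[170,250])*6)
E
```

```text
-0.0002702045167727024 [ 0.44650884 -0.39252909  0.01450897] [-0.33154404 -0.11083161 -0.63387827]
[476.22237287 374.74097815]
[476.23802739 365.84925409]
```

View pics/s2.png

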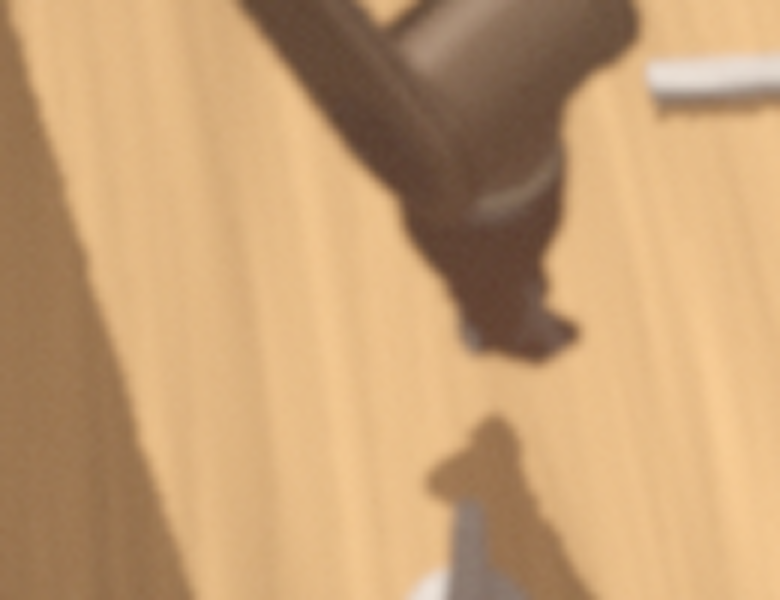

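apply_moves(
  rows=[
    [[0,0,-4,0],[0,0,-4,0],[0,0,-4,0]],
  ],
)

```text
t: 6.85
tcp_pos: [0.446, -0.3919, 0.0093]
tcp_rot: [-2.663, 1.666, 0.0]
ft_force: [-0.3, 0.7, -0.8]
opening: -0.0001
```

apply_moves(
  rows=[
    [[0,0,-4,0],[0,0,-4,0],[0,0,-4,0]],
  ],
)

```text
t: 7.22
tcp_pos: [0.446, -0.3919, 0.0053]
tcp_rot: [-2.664, 1.666, 0.0]
ft_force: [-0.4, 0.2, -0.3]
opening: -0.0001
```

apply_moves(
  rows=[
    [[0,0,-4,0],[0,0,-4,0],[0,0,-4,0]],
  ],
)

```text
t: 7.6
tcp_pos: [0.446, -0.3919, 0.0013]
tcp_rot: [-2.664, 1.666, 0.0]
ft_force: [-0.7, 0.9, -0.4]
opening: 0.0002
```

apply_moves(
  rows=[
    [[0,0,-3,0],[0,0,-3,0],[0,0,-3,0]],
  ],
)

```text
t: 7.98
tcp_pos: [0.446, -0.392, -0.0016]
tcp_rot: [-2.664, 1.666, 0.0]
ft_force: [-0.1, 0.1, -0.5]
opening: 0.0002
```

apply_moves(
  rows=[
    [[0,0,-3,0],[0,0,-3,0]],
  ],
)

```text
t: 8.22
tcp_pos: [0.4459, -0.3918, -0.0049]
tcp_rot: [-2.663, 1.666, 0.001]
ft_force: [-0.3, -0.1, 0.4]
opening: 0.0002
```

apply_moves(
  rows=[
    [[0,0,-3,0],[0,0,-3,0]],
  ],
)

```text
t: 8.48
tcp_pos: [0.4459, -0.3918, -0.0079]
tcp_rot: [-2.663, 1.666, 0.001]
ft_force: [1.0, 0.2, -0.0]
opening: -0.0001
```

apply_moves(
  rows=[
    [[0,0,-3,0],[0,0,-3,0]],
  ],
)

```text
t: 8.72
tcp_pos: [0.4459, -0.3918, -0.0109]
tcp_rot: [-2.663, 1.666, 0.001]
ft_force: [1.0, -0.8, -0.4]
opening: 0.0003
```

apply_moves(
  rows=[
    [[0,0,-3,0],[0,0,-3,0]],
  ],
)

```text
t: 8.98
tcp_pos: [0.4459, -0.3918, -0.0139]
tcp_rot: [-2.663, 1.666, 0.001]
ft_force: [-0.1, 0.0, 0.1]
opening: -0.0002
```

apply_moves(
  rows=[
    [[0,0,-2,0],[0,0,-2,0]],
  ],
)

```text
t: 9.22
tcp_pos: [0.4459, -0.3919, -0.0158]
tcp_rot: [-2.664, 1.666, 0.001]
ft_force: [-0.3, -0.2, 1.2]
opening: 0.0002
```

apply_moves(
  rows=[
    [[0,0,-2,0],[0,0,-2,0]],
  ],
)

```text
t: 9.48
tcp_pos: [0.446, -0.3919, -0.0178]
tcp_rot: [-2.664, 1.666, 0.001]
ft_force: [0.0, 0.1, 0.3]
opening: -0.0
```

```bash
python3 - <<'E'
from h import *
snap('side','s3.png',crop=(170,250,300,350),scale=6)
im=optics.get_image('top'); print((proj('top',[.446,-.392,.0])))
s=sense();print(s['opening'],s['tcp_pos'],s['ft_force'])
cv2.imwrite('pics/t3.png',cv2.resize(im[200:360,320:512],None,fx=4,fy=4)[:,:,::-1])
E
```

```text
[374.1900515  232.65678967]
-0.00013765356334414326 [ 0.44604418 -0.39198276 -0.01760481] [-0.05863346  0.34784762 -0.94313872]
```

View pics/s3.png

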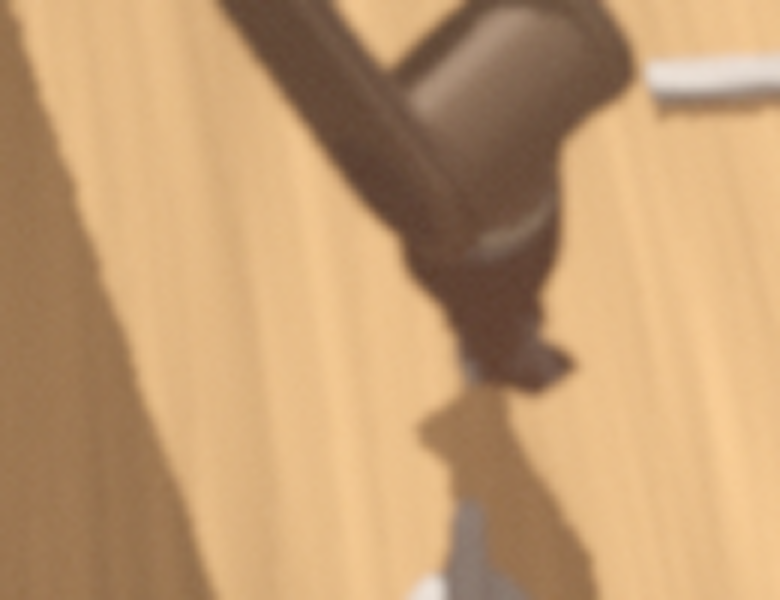

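apply_moves(
  rows=[
    [[0,0,-2,0],[0,0,-2,0]],
  ],
)

```text
t: 9.82
tcp_pos: [0.4459, -0.3918, -0.0198]
tcp_rot: [-2.663, 1.666, 0.001]
ft_force: [-1.0, 0.6, 0.7]
opening: -0.0003
```

apply_moves(
  rows=[
    [[0,0,-2,0],[0,0,-2,0]],
  ],
)

```text
t: 10.07
tcp_pos: [0.4459, -0.3918, -0.0218]
tcp_rot: [-2.663, 1.666, 0.001]
ft_force: [0.3, -0.2, -0.8]
opening: 0.0001
```

apply_moves(
  rows=[
    [[0,0,-2,0],[0,0,-2,0]],
  ],
)

```text
t: 10.32
tcp_pos: [0.446, -0.392, -0.0237]
tcp_rot: [-2.664, 1.666, 0.0]
ft_force: [1.1, 0.4, 0.1]
opening: -0.0
```

```bash
python3 - <<'E'
from h import *
print(atz('side',170+495/6,250+385/6,.002))
print(K('side'),K('top'))
E
```

```text
[ 0.45474463 -0.39950568  0.002     ]
({'fov_y': 50.25409079498995, 'cx': 256.79986394639894, 'cy': 196.34775441681276, 'k1': -0.14799634620175525, 'pose': array([[ 0.98478468, -0.11969137,  0.12598852,  0.3583002 ],
       [-0.17311049, -0.73919753,  0.65086079, -0.92253671],
       [ 0.01522798, -0.66276767, -0.74867024,  1.12882767],
       [ 0.        ,  0.        ,  0.        ,  1.        ]])}, np.float64(409.3729638722635)) ({'fov_y': 55.31291402886099, 'cx': 256.1535227625441, 'cy': 194.42216752975347, 'k1': -0.014195161548807025, 'pose': array([[ 0.00309478, -0.98346475,  0.18107319,  0.35572554],
       [-0.99978912, -0.00671903, -0.01940543, -0.00169808],
       [ 0.02030119, -0.18097495, -0.98327816,  1.13382789],
       [ 0.        ,  0.        ,  0.        ,  1.        ]])}, np.float64(366.38237196340094))
```

View pics/t3.png

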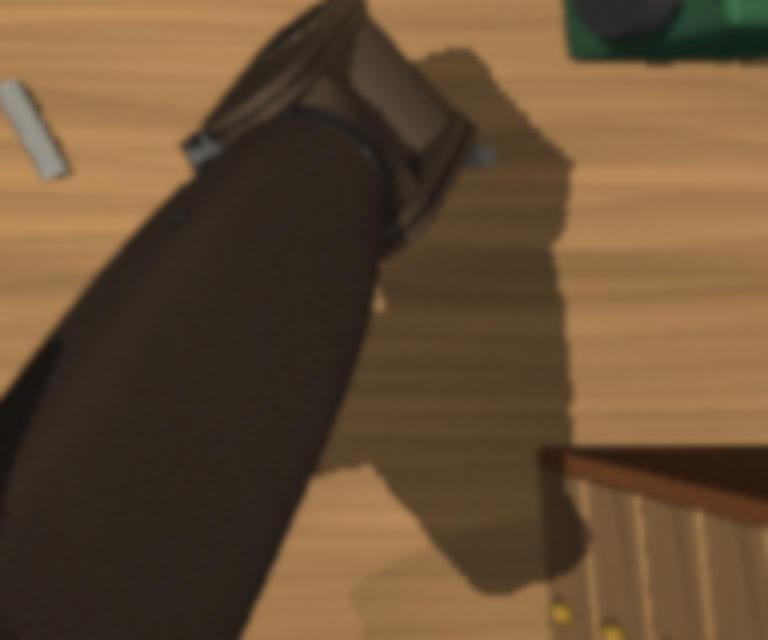

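apply_moves(
  rows=[
    [[0,0,-3,0],[0,0,-3,0]],
  ],
)

```text
t: 10.58
tcp_pos: [0.4461, -0.3921, -0.0238]
tcp_rot: [-2.664, 1.665, 0.003]
ft_force: [-4.3, 5.3, 15.1]
opening: 0.0002
```

apply_moves(
  rows=[
    [[0,0,-3,0],[0,0,-3,0]],
  ],
)

```text
t: 10.82
tcp_pos: [0.4462, -0.3922, -0.024]
tcp_rot: [-2.664, 1.664, 0.007]
ft_force: [-10.2, 10.7, 29.8]
opening: 0.0001
```

apply_moves(
  rows=[
    [[0,0,-3,0],[0,0,-3,0]],
  ],
)

```text
t: 11.08
tcp_pos: [0.4462, -0.3922, -0.024]
tcp_rot: [-2.664, 1.663, 0.01]
ft_force: [-15.1, 15.9, 46.0]
opening: -0.0
```

apply_moves(
  rows=[
    [[0,0,30,0],[0,50,62,0],[0,100,62,0],[0,149,62,0],[0,149,62,0],[0,149,30,0],[0,149,12,0],[0,149,12,0],[0,149,12,0]],
  ],
  hand=0,
)

```text
t: 12.2
tcp_pos: [0.4465, -0.2438, -0.0201]
tcp_rot: [2.663, -1.667, 0.001]
ft_force: [0.2, 0.0, 0.6]
opening: 0.0857
```

apply_moves(
  rows=[
    [[0,0,0,0],[0,0,0,0],[0,0,0,0],[0,0,0,0],[0,0,0,0],[0,0,0,0]],
  ],
  hand=1,
)

```text
t: 12.95
tcp_pos: [0.4464, -0.2433, -0.0201]
tcp_rot: [2.664, -1.666, 0.001]
ft_force: [-1.4, 1.2, 5.4]
opening: 0.0158
```

apply_moves(
  rows=[
    [[0,0,40,0],[0,0,80,0],[40,50,80,-9],[75,100,80,-18],[110,150,80,-26],[130,205,80,-26],[142,248,80,-26],[142,248,80,-26],[142,248,80,-26]],
  ],
)

```text
t: 14.08
tcp_pos: [0.5871, 0.0049, 0.0583]
tcp_rot: [2.22, -2.221, -0.002]
ft_force: [0.4, -0.6, -2.4]
opening: 0.0166
```

```bash
python3 - <<'E'
from h import *
snap('side','s4.png',crop=(210,120,340,220),scale=6)
s=sense();print(s['opening'],s['tcp_pos'],s['ft_force'])
for z in (.07,.03): print((proj('side',[.588,.005,z])-[210,120])*6)
E
```

```text
0.01622850727498658 [0.58722959 0.00430998 0.0585857 ] [-0.21614026 -0.42987803 -2.04914269]
[366.10950185 438.49823837]
[363.32653019 483.63759614]
```

View pics/s4.png

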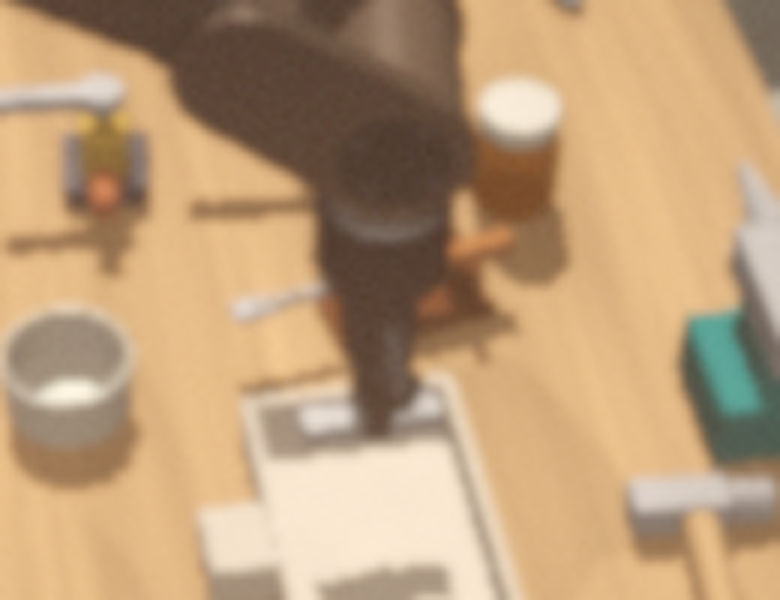

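The bar is held and level over the dish, at about (370,415), and its position matches the projection. Reported z reads about 35 mm low, and I've allowed for that.

apply_moves(
  rows=[
    [[0,0,-40,0],[0,0,-65,0],[0,0,-73,0],[0,0,-73,0]],
  ],
)

```text
t: 14.62
tcp_pos: [0.5881, 0.0037, -0.0131]
tcp_rot: [2.218, -2.224, 0.0]
ft_force: [0.6, 0.2, -2.1]
opening: 0.0161
```

apply_moves(
  rows=[
    [[0,0,0,0],[0,0,0,0],[0,0,0,0],[0,0,40,0],[0,0,80,0],[0,0,80,0]],
  ],
  hand=0.3,
)

```text
t: 15.38
tcp_pos: [0.5914, 0.0046, 0.071]
tcp_rot: [-2.217, 2.218, -0.011]
ft_force: [0.4, 0.1, -0.5]
opening: 0.0598
```

```bash
python3 - <<'E'
from h import *
optics.get_image('top');optics.get_image('side')
for c in ('top','side'): print(c,*rect(c,'bar1',.016),sep='\n')
s=sense();print(s['t'],s['opening'],s['tcp_pos'],s['ft_force'])
E
```

```text
top
(0.59, [445.2, 344.6], 1.1, [87.8, 25.0], [448.4, 346.8])
(0.47, [601.6, -247.0], -6.1, [75.1, 19.4], [604.1, -246.4])
side
15.575 0.05957978376046301 [0.58682841 0.00522286 0.06486669] [-0.61790246  0.09202899  0.21944812]
```

apply_moves(
  rows=[
    [[3,-60,0,-5.5],[6,-120,0,-5.5],[10,-180,0,-5.5],[14,-235,0,-5.5],[14,-252,-30,-5.5],[14,-252,-70,-5.5],[14,-252,-86,-5.5],[14,-252,-86,-5.5],[14,-252,-86,-5.5]],
  ],
  hand=0,
)

```text
t: 16.7
tcp_pos: [0.6032, -0.2471, -0.0182]
tcp_rot: [-2.112, 2.325, -0.003]
ft_force: [0.4, -0.1, 0.5]
opening: 0.0856
```

apply_moves(
  rows=[
    [[0,0,0,0],[0,0,0,0],[0,0,0,0],[0,0,0,0],[0,0,0,0],[0,0,0,0]],
  ],
  hand=1,
)

```text
t: 17.45
tcp_pos: [0.6024, -0.2472, -0.0189]
tcp_rot: [-2.111, 2.326, -0.001]
ft_force: [-3.2, 1.1, 5.1]
opening: 0.0158
```

Held. I'll lift it, carry it to (588,-60), lower it and release.

apply_moves(
  rows=[
    [[0,0,40,0],[0,0,80,0],[-5,60,80,5.5],[-10,120,80,5.5],[-14,187,80,5.5],[-14,187,80,5.5],[-14,187,40,5.5],[-14,187,15,5.5],[-14,187,7,5.5],[-14,187,7,5.5]],
  ],
)

```text
t: 18.7
tcp_pos: [0.588, -0.0607, -0.0125]
tcp_rot: [2.22, -2.223, -0.0]
ft_force: [-0.2, 0.5, -2.3]
opening: 0.0157
```

apply_moves(
  rows=[
    [[0,0,0,0],[0,0,0,0],[0,0,0,0],[0,0,50,0],[0,0,100,0],[0,-60,120,0],[0,-120,120,0],[0,-180,120,0],[0,-180,120,0]],
  ],
  hand=0.3,
)

```text
t: 19.82
tcp_pos: [0.588, -0.2443, 0.108]
tcp_rot: [2.215, -2.228, 0.003]
ft_force: [0.4, 1.0, -0.4]
opening: 0.0599
```

```bash
python3 - <<'E'
from h import *
snap('top','t5.png',scale=1.5); optics.get_image('side')
for c in ('top','side'): 
  for q,z in (('bar1',.018),('pot',.042),('spatula',.041),('rest',.01)): print(c,q,*rect(c,q,z),sep='\n   ')
s=sense();print(s['t'],s['opening'],s['tcp_pos'],s['ft_force'])
E
```

```text
top
   bar1
   (0.48, [586.3, 4.8], 0.4, [73.0, 18.7], [585.7, 3.3])
   (0.44, [586.8, -63.6], -0.1, [79.5, 18.7], [587.2, -62.1])
top
   pot
   (0.63, [423.4, 126.2], -89.7, [85.8, 79.5], [422.9, 126.8])
top
   spatula
   (0.63, [623.9, 164.3], 10.8, [186.2, 13.6], [632.0, 165.5])
top
   rest
   (0.85, [588.1, 516.4], -1.4, [105.4, 58.3], [588.3, 512.4])
   (0.84, [645.3, 168.4], 11.7, [110.9, 56.1], [643.8, 167.1])
   (0.77, [302.5, 378.5], 13.3, [108.8, 64.2], [303.6, 373.7])
side
   bar1
   (0.63, [577.6, -62.8], 4.8, [60.9, 31.5], [576.9, -63.5])
   (0.55, [581.1, 3.0], -0.0, [65.1, 28.2], [579.7, 2.3])
   (0.48, [421.3, 134.8], 82.5, [119.0, 83.0], [422.8, 134.8])
   (0.45, [638.6, 396.8], 86.2, [67.2, 39.9], [640.9, 399.6])
side
   pot
   (0.91, [421.9, 111.7], 84.5, [116.9, 83.7], [421.0, 110.5])
side
   spatula
side
   rest
   (0.5, [305.4, 375.9], 0.8, [112.2, 78.6], [304.3, 374.0])
   (0.46, [600.7, 535.1], -83.2, [109.9, 84.9], [609.7, 525.7])
20.325 0.0598601208593572 [ 0.58824391 -0.23903885  0.10747197] [0.26757103 0.08710446 0.44601908]
```

View pics/t5.png

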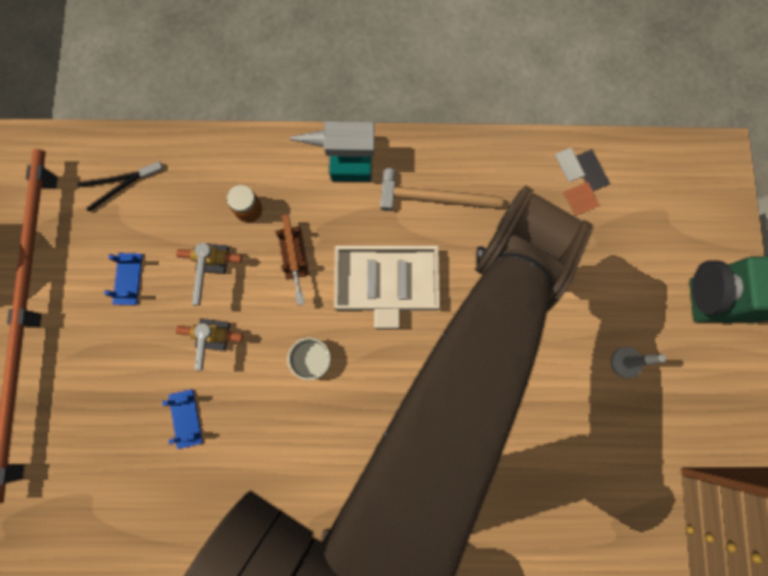

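Both bars lie in the dish, at (372,279) and (403,279) in the 1.5x top view. Next is the spatula.

apply_moves(
  rows=[
    [[4,40,0,10],[8,80,0,20],[12,120,0,30],[16,160,0,40],[20,200,0,50],[24,240,0,60],[28,280,0,70],[32,320,0,80],[36,360,0,90],[40,390,0,100],[42,405,0,110],[42,405,0,120]],
  ],
  hand=0.3,
)

```text
t: 21.82
tcp_pos: [0.6298, 0.1669, 0.1074]
tcp_rot: [-3.031, -0.825, -0.0]
ft_force: [1.2, 0.3, -0.0]
opening: 0.0599
```

apply_moves(
  rows=[
    [[0,0,0,10],[0,0,0,20],[0,0,0,30],[0,0,0,40],[0,0,0,50],[0,0,0,60],[0,0,0,71],[0,0,0,71],[0,0,0,71]],
  ],
)

```text
t: 22.95
tcp_pos: [0.6299, 0.1652, 0.1074]
tcp_rot: [-2.002, -2.421, 0.0]
ft_force: [0.4, -1.1, 0.4]
opening: 0.0597
```

apply_moves(
  rows=[
    [[0,0,-50,0],[0,0,-90,0],[0,0,-105,0],[0,0,-109,0],[0,0,-109,0]],
  ],
)

```text
t: 23.58
tcp_pos: [0.6314, 0.1652, -0.0]
tcp_rot: [1.998, 2.422, 0.003]
ft_force: [0.4, 0.2, 0.3]
opening: 0.0598
```

apply_moves(
  rows=[
    [[0,0,0,0],[0,0,0,0],[0,0,0,0],[0,0,0,0],[0,0,0,0]],
  ],
  hand=1,
  force=40,
)

```text
t: 24.2
tcp_pos: [0.6308, 0.1651, -0.0005]
tcp_rot: [1.998, 2.423, 0.002]
ft_force: [-0.7, -0.3, 5.7]
opening: 0.0132
```

apply_moves(
  rows=[
    [[0,0,30,0],[0,0,60,0],[0,0,100,0],[0,0,100,0],[0,0,100,0]],
  ],
)

```text
t: 24.82
tcp_pos: [0.629, 0.1649, 0.0968]
tcp_rot: [-1.998, -2.422, 0.003]
ft_force: [0.9, 0.6, -1.1]
opening: 0.0133
```

```bash
python3 - <<'E'
from h import *
snap('side','s6.png',crop=(210,100,340,200),scale=6)
s=sense();print(s['t'],s['opening'],s['tcp_pos'],s['ft_force'],s['moment'])
E
```

```text
24.875 0.013119771316636568 [0.62851551 0.1648117  0.09604926] [ 0.63650239  0.29232154 -1.31494122] [-0.00785488 -0.00890856 -0.04903729]
```

View pics/s6.png

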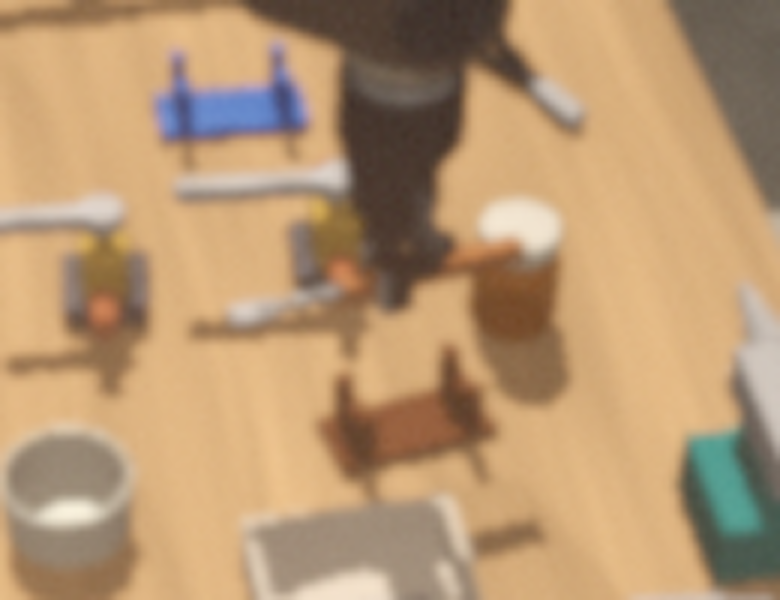

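The spatula is held level, with its tip at (235,315) pointing left, and the empty brown rest is at (400,420). I'll carry it to the free -y side of the dish, pointing +y. There I'll pivot it in the grip by pushing the tip against the dish's outer wall.

apply_moves(
  rows=[
    [[-4,-42,0,-10],[-8,-84,0,-20],[-12,-126,0,-30],[-16,-168,0,-40],[-20,-210,0,-50],[-25,-252,0,-60],[-30,-294,0,-70],[-34,-336,0,-80],[-38,-378,0,-90],[-41,-425,0,-101],[-41,-425,0,-101],[-41,-425,0,-101]],
  ],
)

```text
t: 26.38
tcp_pos: [0.588, -0.2591, 0.0964]
tcp_rot: [-3.139, 0.0, 0.005]
ft_force: [0.0, 0.2, -1.1]
opening: 0.0131
```

apply_moves(
  rows=[
    [[0,0,-50,0],[0,0,-90,0],[0,0,-110,0],[0,0,-114,0],[0,0,-114,0]],
  ],
)

```text
t: 27.0
tcp_pos: [0.5901, -0.2601, -0.0144]
tcp_rot: [3.141, 0.0, 0.003]
ft_force: [-0.1, -1.1, 0.9]
opening: 0.0133
```

```bash
python3 - <<'E'
from h import *
snap('side','s7.png',crop=(200,190,330,290),scale=6)
s=sense();print(s['t'],s['opening'],s['tcp_pos'],s['tcp_rot'],s['ft_force'],s['moment'])
E
```

```text
27.05 0.013179187944264597 [ 0.59045523 -0.26053372 -0.01370722] [ 3.13988216e+00 -2.75088335e-04  4.20198083e-03] [ 0.04232161 -0.7104578  -0.09794366] [-0.01981204  0.03808983  0.00498584]
```

View pics/s7.png

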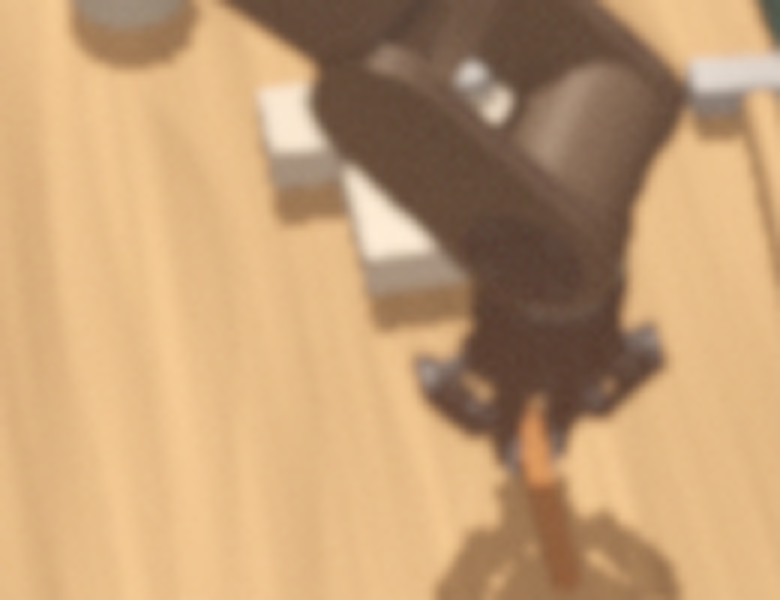

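```bash
python3 - <<'E'
from h import *
for y in (-.28,-.35):
  for z in (.0,.025,.05): print(y,z,((proj('side',[.590,y,z])-[200,190])*6).round())
E
```

```text
-0.28 0.0 [529. 502.]
-0.28 0.025 [533. 477.]
-0.28 0.05 [536. 451.]
-0.35 0.0 [559. 618.]
-0.35 0.025 [563. 594.]
-0.35 0.05 [568. 570.]
```

apply_moves(
  rows=[
    [[0,10,-1,0],[0,20,-1,0],[0,24,-1,0],[0,26,-1,0],[0,28,-1,0],[0,28,-1,0]],
  ],
  force=20,
)

```text
t: 27.8
tcp_pos: [0.5898, -0.236, -0.0152]
tcp_rot: [3.134, 0.002, 0.004]
ft_force: [-1.9, -9.2, -1.5]
opening: 0.0132
```

apply_moves(
  rows=[
    [[0,1,4,0],[0,2,9,0],[0,3,14,0],[0,3.5,18,0],[0,4,18,0]],
  ],
)

```text
t: 28.42
tcp_pos: [0.5895, -0.2322, 0.0025]
tcp_rot: [3.133, 0.003, 0.003]
ft_force: [-1.7, -10.6, -2.5]
opening: 0.0133
```

```bash
python3 - <<'E'
from h import *
snap('side','s8.png',crop=(200,190,330,290),scale=6)
s=sense();print(s['t'],s['opening'],s['tcp_pos'],s['tcp_rot'],s['ft_force'],s['moment'])
y=s['tcp_pos'][1]-.09
for z in (.0,.025,.05): print(y,z,((proj('side',[.590,y,z])-[200,190])*6).round())
E
```

```text
28.475 0.013265470626872316 [ 0.58953919 -0.23226558  0.00244754] [3.13315483e+00 2.64547487e-03 3.37091340e-03] [ -2.072233   -10.6108492   -1.97161337] [-1.8118461   0.22231846  0.11111953]
-0.3222655828674821 0.0 [547. 571.]
-0.3222655828674821 0.025 [551. 547.]
-0.3222655828674821 0.05 [555. 522.]
```

View pics/s8.png

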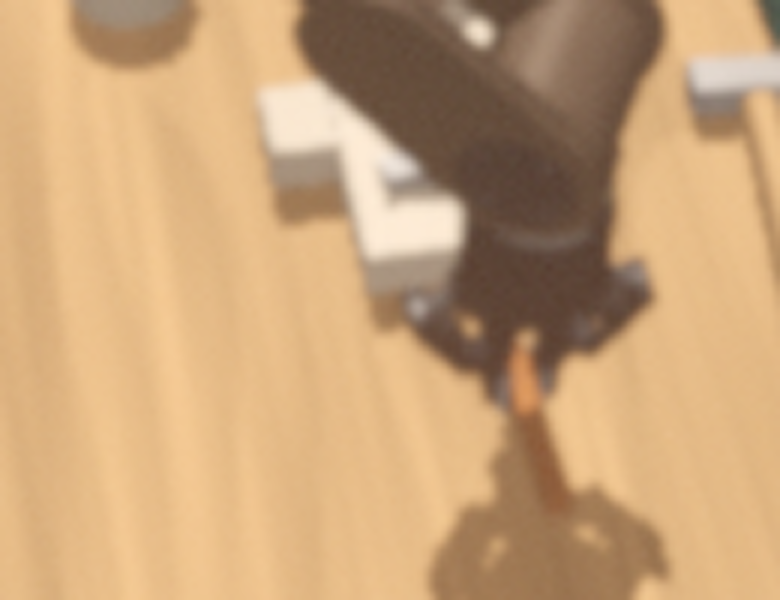

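The rear end of the handle has risen to (552,510), about z 0.055 against 0.044 at the grip, so the pivot is working. I'll keep following the arc.

apply_moves(
  rows=[
    [[0,1.5,6,0],[0,3,11,0],[0,5,17,0],[0,7,22,0],[0,9.5,28,0],[0,12.5,33,0],[0,15.5,38,0],[0,19,43,0],[0,22.5,47,0],[0,22.5,47,0]],
  ],
)

```text
t: 29.72
tcp_pos: [0.5893, -0.2058, 0.0491]
tcp_rot: [3.14, -0.0, 0.001]
ft_force: [-1.4, -4.7, -0.2]
opening: 0.0133
```

```bash
python3 - <<'E'
from h import *
snap('side','s9.png',crop=(200,170,330,270),scale=6)
s=sense();print(s['t'],s['opening'],s['tcp_pos'],s['tcp_rot'],s['ft_force'],s['moment'])
y0=s['tcp_pos'][1];z0=s['tcp_pos'][2]+.0415
for th in (20,30,35,40,45): t=np.radians(th); print(th,((proj('side',[.590,y0-.09*np.cos(t)-.007*np.sin(t),z0+.09*np.sin(t)-.007*np.cos(t)])-[200,170])*6).round(), ((proj('side',[.590,y0-.09*np.cos(t)+.007*np.sin(t),z0+.09*np.sin(t)+.007*np.cos(t)])-[200,170])*6).round())
E
```

```text
29.775 0.013130588173949966 [ 0.58923372 -0.20575829  0.04899881] [ 3.14073695e+00 -3.82283605e-04  6.17290558e-04] [-1.20646114 -4.33735124  1.43031169] [-1.0263761   0.22694106  0.10036633]
20 [552. 523.] [552. 500.]
30 [552. 497.] [551. 471.]
35 [552. 483.] [550. 456.]
40 [551. 468.] [548. 440.]
45 [550. 452.] [547. 424.]
```

View pics/s9.png

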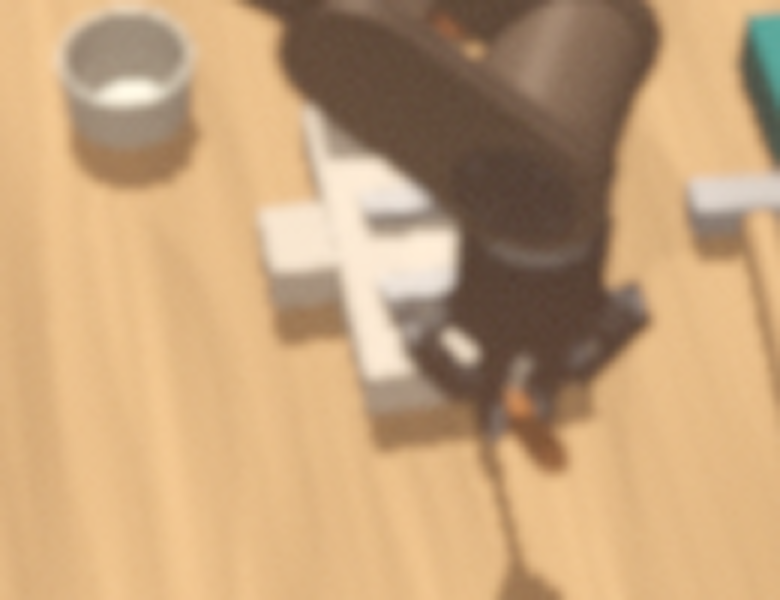

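Tilt is now about 42°, with the handle's rear end at (548,455). I'll firm the grip, lift, and move to above the pot with the tip pointing -x.

apply_moves(
  rows=[
    [[0,-6,10,0],[0,-10,40,0],[0,-10,81,0],[-11,30,81,10],[-22,70,81,20],[-34,110,81,30],[-46,150,81,40],[-58,190,81,50],[-72,230,81,60],[-86,270,81,70],[-100,305,81,80],[-110,332,81,90]],
  ],
  force=70,
)

```text
t: 31.28
tcp_pos: [0.4778, 0.1289, 0.1298]
tcp_rot: [-2.214, -2.225, -0.002]
ft_force: [0.3, 0.6, -0.8]
opening: 0.0125
```

apply_moves(
  rows=[
    [[0,0,0,0],[0,0,0,0]],
  ],
)

```text
t: 31.52
tcp_pos: [0.4791, 0.1266, 0.1298]
tcp_rot: [-2.224, -2.218, -0.001]
ft_force: [0.2, 0.6, 0.1]
opening: 0.0123
```

```bash
python3 - <<'E'
from h import *
im=optics.get_image('side'); optics.get_image('top')
cv2.imwrite('pics/s10.png',cv2.resize(im[110:220,150:300],None,fx=5,fy=5,interpolation=cv2.INTER_CUBIC)[:,:,::-1])
s=sense();print(s['t'],s['opening'],s['tcp_pos'],s['tcp_rot'],s['ft_force'])
x0,y0,z0=s['tcp_pos']; z0+=.0415
for th in (38,42,46): t=np.radians(th); print(th,((proj('side',[x0-.1*np.cos(t),y0,z0-.1*np.sin(t)])-[150,110])*5).round())
for c in('top','side'):
  for q in('spatula_tip','pot'): print(c,q,[(round(d['p'],2),np.round(d['xyz'],3).tolist()) for d in nets.recognise(c,q)])
print(rect('top','pot',.042),rect('side','pot',.042))
E
```

```text
31.625 0.012716861083531704 [0.47938752 0.12598815 0.12963873] [-2.22457613e+00 -2.21778933e+00 -5.08808830e-04] [ 0.54997775 -0.00873309 -1.0890227 ]
38 [315. 285.]
42 [322. 289.]
46 [329. 293.]
top spatula_tip [(0.49, [0.467, 0.329, 0.046]), (0.39, [0.588, -0.03, 0.003])]
top pot [(0.43, [0.428, 0.096, 0.001])]
side spatula_tip [(0.53, [0.506, 0.121, 0.197])]
side pot [(0.71, [0.421, 0.138, 0.02])]
[(0.55, [423.5, 92.2], 1.3, [50.1, 11.8], [423.5, 93.4])] [(0.57, [421.9, 106.9], 84.4, [116.3, 77.3], [421.5, 108.1])]
```

View pics/s10.png

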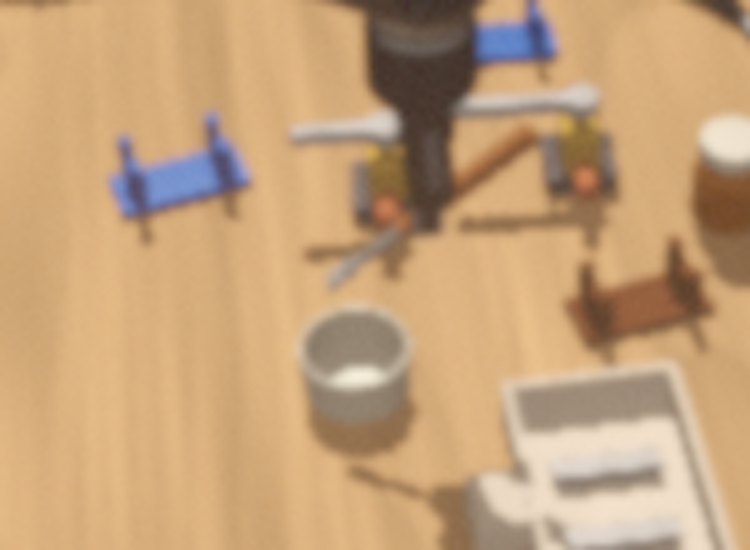

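```bash
python3 - <<'E'
from h import *
from scipy.optimize import least_squares
x0,y0,z0=.4794,.126,.1711
def f(p):
    th,L=p; c,s=np.cos(th),np.sin(th)
    a=proj('side',[x0-L*c,y0,z0-L*s]); b=proj('side',[x0+(.19-L)*c,y0,z0+(.19-L)*s])
    return np.r_[(a-[150,110])*5-[333,281],(b-[150,110])*5-[531,134]]
r=least_squares(f,[.7,.1],x_scale=[.1,.01]); th,L=r.x; print(np.degrees(th),L*1e3,r.fun.round(),L*np.cos(th),L*np.sin(th))
print((proj('side',[.423,.126,.042])-[150,110])*5)
E
```

```text
40.12659505879691 91.92897834951046 [-6. -0. -0. -7.] 0.07029095006112762 0.0592462606405571
[351.45576575 346.80993954]
```

Tip is at (332,283). The fit gives 40° tilt, with the tip 70 mm ahead of and about 60 mm below the grip, and the pot is where it was measured. Now the dip.

apply_moves(
  rows=[
    [[0,0,-30,0],[0,0,-60,0],[0,0,-80,0],[0,0,-90,0],[0,0,-95,0],[0,0,-95,0],[0,0,-95,0]],
  ],
)

```text
t: 32.8
tcp_pos: [0.4798, 0.1266, 0.0353]
tcp_rot: [2.221, 2.22, 0.002]
ft_force: [0.7, 0.1, -0.8]
opening: 0.0125
```

```bash
python3 - <<'E'
from h import *
im=optics.get_image('side')
cv2.imwrite('pics/s11.png',cv2.resize(im[130:220,170:280],None,fx=6,fy=6,interpolation=cv2.INTER_CUBIC)[:,:,::-1])
s=sense();print(s['t'],s['opening'],s['tcp_pos'],s['ft_force'])
E
```

```text
32.85 0.012400891493951578 [0.47978975 0.12657418 0.03528554] [ 1.00344025 -0.08271318 -0.32684938]
```

View pics/s11.png

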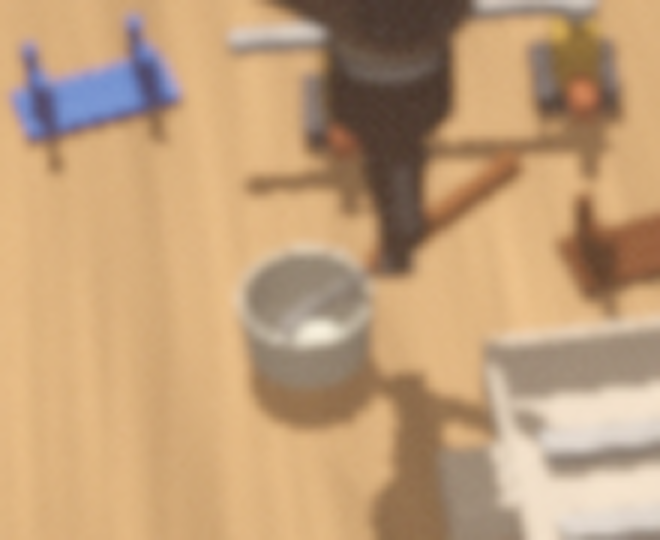

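apply_moves(
  rows=[
    [[0,0,-2,0],[0,0,-4,0],[0,0,-4,0],[0,0,-4,0]],
  ],
)

```text
t: 33.35
tcp_pos: [0.479, 0.1265, 0.0304]
tcp_rot: [-2.222, -2.221, 0.0]
ft_force: [0.2, -0.2, -0.9]
opening: 0.0124
```

```bash
python3 - <<'E'
from h import *
o,d=ray('side',170+287/6,130+327/6); print(o+d*(.126-o[1])/d[1])
E
```

```text
[0.41246661 0.126      0.01616456]
```

apply_moves(
  rows=[
    [[0,0,-2,0],[0,0,-3,0],[0,0,-3,0],[0,0,-3,0]],
  ],
)

```text
t: 33.85
tcp_pos: [0.4799, 0.1265, 0.0286]
tcp_rot: [2.222, 2.22, 0.001]
ft_force: [0.2, -1.0, 5.1]
opening: 0.0125
```

Light floor contact (5 N) puts the tip at the bottom of the pot. Next I'll lift out and go over the lip.

apply_moves(
  rows=[
    [[0,0,40,0],[0,0,90,0],[20,-30,96,0],[45,-80,96,0],[70,-125,96,0],[92,-155.5,96,0],[92,-155.5,96,0],[92,-155.5,60,0],[92,-155.5,38,0],[92,-155.5,38,0]],
  ],
)

```text
t: 35.1
tcp_pos: [0.5683, -0.0276, 0.0627]
tcp_rot: [-2.217, -2.218, 0.005]
ft_force: [0.1, -0.5, -0.8]
opening: 0.0123
```

```bash
python3 - <<'E'
from h import *
im=optics.get_image('side')
cv2.imwrite('pics/s12.png',cv2.resize(im[140:240,200:320],None,fx=6,fy=6,interpolation=cv2.INTER_CUBIC)[:,:,::-1])
s=sense();print(s['t'],s['opening'],s['tcp_pos'],s['ft_force'])
x,y,z=s['tcp_pos']
print('tip',(proj('side',[x-.068,y,z-.022])-[200,140])*6,'lip',(proj('side',[.504,-.029,.035])-[200,140])*6)
E
```

```text
35.15 0.013045549019076803 [ 0.56983994 -0.02801102  0.06454529] [ 0.21566866 -0.09460929  0.29368447]
tip [288.61479966 410.25533494] lip [292.58934496 419.45816184]
```

View pics/s12.png

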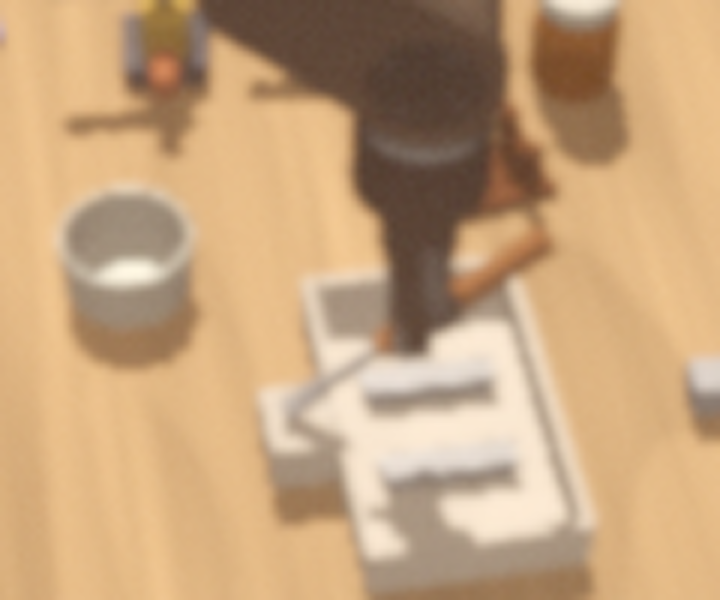

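Tip at (290,412) is just above the middle of the lip top, which spans about (262–340, 385–455). I'll lower it to contact.

apply_moves(
  rows=[
    [[0,0,-3,0],[0,0,-5,0],[0,0,-6,0],[0,0,-7,0],[0,0,-7,0]],
  ],
)

```text
t: 35.78
tcp_pos: [0.5716, -0.0291, 0.0592]
tcp_rot: [2.222, 2.22, 0.001]
ft_force: [0.3, 0.4, 1.3]
opening: 0.0125
```

apply_moves(
  rows=[
    [[0,0,-1,0],[0,0,-2,0],[0,0,-2,0],[0,0,-2,0]],
  ],
)

```text
t: 36.28
tcp_pos: [0.5721, -0.0292, 0.0583]
tcp_rot: [2.221, 2.219, 0.002]
ft_force: [-0.5, 1.0, 7.9]
opening: 0.0128
```

Dab contact is confirmed at 7.9 N. While here I'll pivot the spatula back towards level about the tip, in an arc with light grip, before returning it to the rest.

apply_moves(
  rows=[
    [[4,0,-5,0],[8,0,-10,0],[12,0,-16,0],[15,0,-21,0],[18,0,-27,0],[20,0,-33,0],[22,0,-39,0],[23,0,-43,0],[23,0,-43,0]],
  ],
  force=20,
)

```text
t: 37.4
tcp_pos: [0.5965, -0.0294, 0.0156]
tcp_rot: [2.22, 2.218, 0.004]
ft_force: [2.7, 0.8, 6.7]
opening: 0.0126
```

```bash
python3 - <<'E'
from h import *
im=optics.get_image('side')
cv2.imwrite('pics/s13.png',cv2.resize(im[140:240,200:320],None,fx=6,fy=6,interpolation=cv2.INTER_CUBIC)[:,:,::-1])
s=sense();print(s['t'],s['opening'],s['tcp_pos'],s['ft_force'])
E
```

```text
37.45 0.012684761090568517 [ 0.59645379 -0.02934946  0.01565879] [1.76027259 1.09261627 8.07467441]
```

View pics/s13.png

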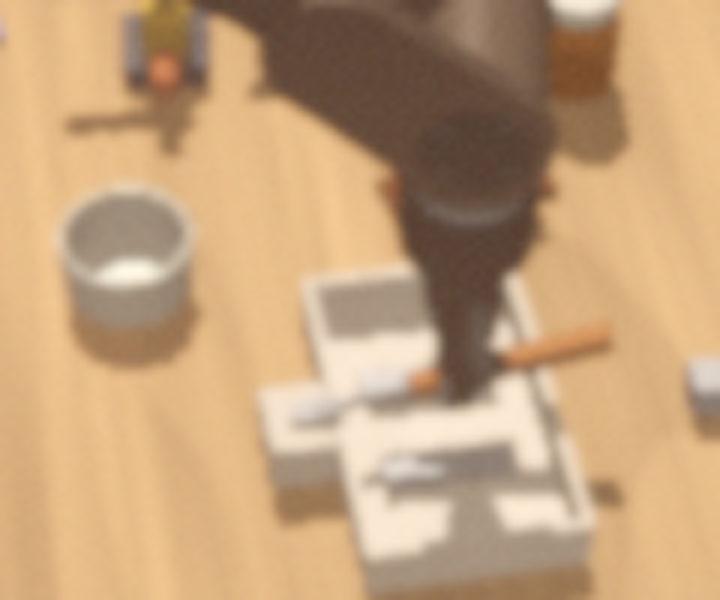

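The spatula is now nearly level, with the tip on the lip at (300,412) and the rear at (605,335). I'll take it to the rest.

apply_moves(
  rows=[
    [[0,0,40,0],[0,0,88,0],[8,50,88,5],[16,100,88,11],[24,150,88,11],[32,195,88,11],[32,195,88,11],[32,195,88,11]],
  ],
  force=30,
)

```text
t: 38.45
tcp_pos: [0.6255, 0.1656, 0.1006]
tcp_rot: [-1.998, -2.423, 0.002]
ft_force: [-0.4, -0.6, -0.3]
opening: 0.013
```

```bash
python3 - <<'E'
from h import *
optics.get_image('side');optics.get_image('top')
s=sense();print(s['t'],s['opening'],s['tcp_pos'],s['tcp_rot'],s['ft_force'])
print(rect('top','rest',.01),rect('side','rest',.01),rect('side','spatula',.14),rect('side','spatula_tip',.12))
E
```

```text
38.55 0.01269018445130621 [0.6257492  0.16480735 0.10092917] [-2.00045906e+00 -2.42182228e+00  1.33926170e-03] [-0.2955491  -0.15740819 -0.92024275]
[(0.76, [587.9, 518.6], -1.4, [111.6, 66.9], [586.3, 513.4]), (0.7, [597.8, 364.9], 17.2, [126.6, 63.1], [612.7, 366.7]), (0.55, [307.8, 399.6], -4.5, [100.6, 42.9], [317.4, 391.5])] [(0.79, [645.6, 180.8], 13.2, [118.3, 85.8], [645.6, 171.3]), (0.73, [590.7, 527.4], -9.1, [107.0, 101.9], [587.4, 519.0]), (0.72, [302.5, 384.9], 20.9, [105.7, 81.9], [307.8, 378.6])] [(0.44, [627.5, 171.0], 23.1, [211.1, 24.9], [626.4, 170.5]), (0.39, [613.6, 49.5], 2.8, [96.0, 73.5], [612.3, 44.7])] [(0.51, [571.0, 294.2], -8.9, [104.2, 36.4], [572.7, 289.8]), (0.44, [635.0, 192.1], 24.0, [212.4, 24.8], [644.1, 197.9])]
```

apply_moves(
  rows=[
    [[2.5,0.5,-40,0],[2.5,0.5,-70,0],[2.5,0.5,-85,0],[2.5,0.5,-93,0],[2.5,0.5,-93,0]],
  ],
  force=20,
)

```text
t: 39.38
tcp_pos: [0.6289, 0.1664, 0.0087]
tcp_rot: [1.999, 2.423, 0.0]
ft_force: [-0.6, -0.6, -0.7]
opening: 0.0124
```

apply_moves(
  rows=[
    [[0,0,-3,0],[0,0,-6,0],[0,0,-9,0],[0,0,-10,0],[0,0,-10,0]],
  ],
)

```text
t: 40.0
tcp_pos: [0.6303, 0.1668, 0.0051]
tcp_rot: [1.998, 2.423, 0.0]
ft_force: [-8.7, -1.4, 22.6]
opening: 0.0126
```

apply_moves(
  rows=[
    [[0,0,5,0],[0,0,6,0]],
  ],
)

```text
t: 40.25
tcp_pos: [0.63, 0.1668, 0.0062]
tcp_rot: [1.997, 2.421, 0.005]
ft_force: [1.0, 0.9, 3.7]
opening: 0.0124
```

apply_moves(
  rows=[
    [[0,0,0,0],[0,0,0,0],[0,0,0,0],[0,0,0,0],[0,0,0,0]],
  ],
  hand=0.79,
)

```text
t: 40.88
tcp_pos: [0.6285, 0.1665, 0.0043]
tcp_rot: [-1.999, -2.423, 0.0]
ft_force: [1.2, -0.6, 0.4]
opening: 0.0178
```

```bash
python3 - <<'E'
from h import *
im=optics.get_image('side');optics.get_image('top')
s=sense();print(s['t'],s['opening'],s['tcp_pos'],s['ft_force'])
print(rect('side','spatula',.041),rect('side','spatula_tip',.041),rect('top','spatula',.041),sep='\n')
E
```

```text
40.975 0.017856644957167236 [0.62850644 0.16652593 0.00434339] [ 0.11730377  0.28270817 -0.49904734]
[(0.58, [636.1, 167.9], 15.1, [190.2, 34.5], [664.9, 178.0])]
[(0.71, [633.5, 170.3], 12.2, [187.0, 23.1], [648.4, 174.2]), (0.3, [456.8, 323.0], -79.7, [146.2, 84.7], [463.4, 325.2])]
[]
```

apply_moves(
  rows=[
    [[0,0,0,0],[0,0,0,0],[6,1.2,-2,0],[11.8,2.3,-5,0],[11.8,2.3,-5,0],[11.8,2.3,-5,0]],
  ],
  hand=0.55,
)

```text
t: 41.88
tcp_pos: [0.6403, 0.1688, -0.0008]
tcp_rot: [-1.999, -2.423, 0.001]
ft_force: [-0.6, -0.0, -0.3]
opening: 0.0386
```

```bash
python3 - <<'E'
from h import *
im=optics.get_image('side');optics.get_image('top')
s=sense();print(s['t'],s['opening'],s['tcp_pos'],s['ft_force'])
print(rect('side','spatula',.041),rect('side','spatula_tip',.041),rect('top','spatula',.041),rect('side','rest',.01),sep='\n')
E
```

```text
41.975 0.03828390241049266 [ 0.6402354   0.1687907  -0.00065545] [0.820024   0.8996765  0.11476017]
[]
[]
[]
[(0.58, [301.1, 389.2], 15.9, [115.9, 97.8], [305.0, 379.7]), (0.55, [649.1, 165.8], 8.0, [112.2, 50.6], [644.8, 163.9])]
```

apply_moves(
  rows=[
    [[0,0,40,0],[0,0,90,0],[0,0,140,0],[0,-60,150,0],[0,-120,150,0],[0,-180,150,0],[0,-240,150,0],[0,-240,150,0]],
  ],
)

```text
t: 43.18
tcp_pos: [0.6402, -0.0754, 0.1497]
tcp_rot: [2.006, 2.417, -0.0]
ft_force: [0.4, 0.1, 0.4]
opening: 0.0382
```

```bash
python3 - <<'E'
from h import *
im=optics.get_image('side');optics.get_image('top')
print(rect('side','spatula',.041),rect('top','spatula',.041),rect('side','rest',.01),rect('top','rest',.01),sep='\n')
for c in('top','side'):
  for q in('spatula_tip','pot','bar1'): print(c,q,[(round(d['p'],2),np.round(d['xyz'],3).tolist()) for d in nets.recognise(c,q)])
print(sense()['t'])
E
```

```text
[(0.63, [631.3, 134.9], 6.3, [94.4, 56.3], [630.3, 134.3]), (0.38, [584.8, -78.4], 2.5, [76.4, 31.1], [586.1, -79.3])]
[(0.57, [466.3, 321.0], -59.5, [107.6, 93.7], [462.9, 322.3]), (0.54, [630.8, 166.5], 11.6, [192.3, 17.4], [632.3, 166.9])]
[(0.72, [297.8, 394.7], 15.1, [112.0, 97.2], [302.4, 381.4]), (0.65, [646.0, 182.1], 21.2, [118.3, 79.8], [638.1, 166.8]), (0.45, [546.4, 500.7], -9.1, [8.9, 7.1], [546.4, 500.7])]
[(0.91, [587.9, 518.8], -1.4, [106.0, 66.5], [587.3, 513.4]), (0.84, [645.6, 170.0], 11.3, [110.6, 53.8], [643.9, 167.9]), (0.63, [302.5, 378.5], 13.3, [110.3, 65.2], [303.1, 374.6])]
top spatula_tip [(0.52, [0.633, 0.168, 0.046])]
top pot [(0.8, [0.43, 0.136, 0.004]), (0.6, [0.734, 0.26, 0.081]), (0.18, [0.76, -0.236, 0.02])]
top bar1 [(0.72, [0.615, 0.058, 0.003])]
side spatula_tip []
side pot [(0.84, [0.421, 0.14, 0.02])]
side bar1 [(0.59, [0.584, -0.07, 0.018]), (0.29, [0.616, 0.157, 0.046])]
43.775
```

```bash
python3 - <<'E'
from h import *
for n,u,v in [('gas ax',203,250),('gas end',197,303),('ox ax',203,331),('ox end',199,369)]: print(n,(atz('top',u/1.5,v/1.5,.081)*1000).round(1))
for n,u,v in [('gas ax',398,195),('gas end',362,197),('ox ax',340,204),('ox end',314,205)]: print('side',n,(atz('side',u/1.5,v/1.5,.081)*1000).round(1))
# bright lever pixels in t0, refine
im=cv2.imread('pics/t0.png')
hsv=cv2.cvtColor(im,cv2.COLOR_BGR2HSV)
for n,(x0,y0,x1,y1) in {'gas':(188,238,222,310),'ox':(188,318,222,375)}.items():
    m=np.zeros(im.shape[:2],np.uint8); m[y0:y1,x0:x1]=((hsv[y0:y1,x0:x1,1]<60)&(hsv[y0:y1,x0:x1,2]>110))
    k,l,st,c=cv2.connectedComponentsWithStats(m); i=1+np.argmax(st[1:,4]); v,u=np.nonzero(l==i)
    P=np.array([atz('top',a/1.5,b/1.5,.081)[:2]*1000 for a,b in zip(u,v)]); print(n,cv2.minAreaRect(P.astype(np.float32)),P.min(0),P.max(0))
    # centre line of the lever: mean y per x slice
    for x in np.arange(P[:,0].min(),P[:,0].max(),10):
        s=P[abs(P[:,0]-x-5)<5]; print(round(x+5),s[:,1].mean().round(1),np.ptp(s[:,1]).round(1))
E
```

```text
gas ax [630.4 334.1  81. ]
gas end [524.8 339.   81. ]
ox ax [470.7 324.1  81. ]
ox end [398.6 327.2  81. ]
side gas ax [630.  333.1  81. ]
side gas end [533.7 339.8  81. ]
side ox ax [472.3 320.4  81. ]
side ox end [404.4 327.5  81. ]
gas ((583.8015747070312, 335.9500427246094), (121.62930297851562, 25.54387855529785), 1.3430572748184204) [522.83156952 324.26830848] [644.57945865 349.86211224]
528 343.0 8.2
538 342.8 9.9
548 342.4 8.2
558 341.5 9.5
568 340.4 9.7
578 340.5 8.3
588 340.1 10.2
598 340.0 11.3
608 339.1 10.0
618 337.0 17.6
628 336.7 25.6
638 336.4 23.7
648 337.9 2.0
ox ((441.5464172363281, 325.18304443359375), (85.79674530029297, 24.75672721862793), 3.4488611221313477) [398.52375978 314.30913112] [484.14932577 339.44844256]
404 330.1 10.0
414 330.0 8.0
424 329.6 9.9
434 329.4 11.0
444 329.3 11.5
454 328.5 13.2
464 326.7 22.9
474 326.6 25.0
484 326.7 19.1
```

apply_moves(
  rows=[
    [[-10,55,0,0],[-20,110,0,0],[-30,165,0,0],[-40,220,0,0],[-50,275,0,0],[-65,330,0,0],[-80,385,0,0],[-91,430,0,0],[-91,451,0,0],[-91,451,0,0],[-91,451,0,0]],
  ],
  hand=1,
  force=60,
)

```text
t: 45.15
tcp_pos: [0.5499, 0.3785, 0.1492]
tcp_rot: [2.0, 2.422, -0.001]
ft_force: [0.0, 0.8, 0.1]
opening: -0.0002
```

```bash
python3 - <<'E'
from h import *
im=optics.get_image('side')
s=sense();print(s['t'],s['tcp_pos'],s['opening'])
a=cv2.imread('pics/s0.png'); b=cv2.resize(im,None,fx=1.5,fy=1.5,interpolation=cv2.INTER_LINEAR)[:,:,::-1]
for n,X in {'tip':[.532,.1465,.041],'rear':[.715,.182,.041],'midhandle':[.69,.177,.041]}.items():
    u,v=(proj('side',X)*1.5).astype(int); t=a[v-11:v+11,u-14:u+14]; w=np.ascontiguousarray(b[v-31:v+31,u-34:u+34])
    r=cv2.matchTemplate(w,t,cv2.TM_CCOEFF_NORMED); _,m,_,p=cv2.minMaxLoc(r); print(n,(u,v),m,np.array(p)-20)
d=[proj('side',[.655,.1705,.041])*1.5-proj('side',[.6489,.1693,.041])*1.5]; print('6mm shift px',d)
print(rect('side','spatula',.041))
for z in (0,.02): print((proj('side',[.724,.185,.041+z])*1.5).round(1))
E
```

```text
45.2 [0.54997835 0.37827396 0.14928626] -9.353853359429723e-05
tip (np.int64(372), np.int64(258)) 0.3429552912712097 [ 8 -4]
rear (np.int64(440), np.int64(240)) 0.9916252493858337 [0 0]
midhandle (np.int64(431), np.int64(243)) 0.9936195015907288 [0 0]
6mm shift px [array([ 2.24111529, -0.58352585])]
[(0.57, [630.6, 171.3], 10.6, [192.3, 27.0], [641.3, 172.8])]
[444.  239.7]
[444.7 234. ]
```

The handle's rear matches its start image with zero shift (0.99 correlation), so the spatula looks seated. I'll check the tip once the arm is clear. Now the gas valve.

apply_moves(
  rows=[
    [[-1,-1,-40,0],[-1,-1,-80,0],[-1,-1,-113,0],[-1,-1,-113,0]],
  ],
)

```text
t: 45.75
tcp_pos: [0.5463, 0.3763, 0.0328]
tcp_rot: [-1.999, -2.419, 0.011]
ft_force: [0.2, 0.3, 0.5]
opening: -0.0001
```

```bash
python3 - <<'E'
import numpy as np
for n,(ax,ay,r,d) in {'gas':(632,337,85,20),'ox':(472,326.5,58,20)}.items():
    p0=None
    for f in [177,185,195,205,215,225,235,245,255,262,268]:
        a=np.radians(f);u=np.array([np.cos(a),np.sin(a)]);t=np.array([-u[1],u[0]]);print(n,f,(np.array([ax,ay])+r*u-d*t).round(1))
E
```

```text
gas 177 [548.2 361.4]
gas 185 [545.6 349.5]
gas 195 [544.7 334.3]
gas 205 [546.5 319.2]
gas 215 [550.9 304.6]
gas 225 [557.8 291. ]
gas 235 [566.9 278.8]
gas 245 [578.  268.4]
gas 255 [590.7 260.1]
gas 262 [600.4 255.6]
gas 268 [609.  252.7]
ox 177 [415.1 349.5]
ox 185 [412.5 341.4]
ox 195 [410.8 330.8]
ox 205 [411.  320.1]
ox 215 [413.  309.6]
ox 225 [416.8 299.6]
ox 235 [422.3 290.5]
ox 245 [429.4 282.4]
ox 255 [437.7 275.7]
ox 262 [444.1 271.8]
ox 268 [450.  269.2]
```

apply_moves(
  rows=[
    [[-1,-16,0,0],[-3,-27,0,0],[-4,-43,0,0],[-2.5,-58,0,0],[2,-72,0,0],[9,-86,0,0],[18,-98,0,0],[29,-109,0,0],[42,-117,0,0],[42,-117,0,0]],
  ],
)

```text
t: 47.0
tcp_pos: [0.5915, 0.2602, 0.036]
tcp_rot: [1.999, 2.422, -0.002]
ft_force: [0.5, -0.2, 0.6]
opening: 0.0003
```

apply_moves(
  rows=[
    [[5,-2,0,0],[9,-4,0,0],[9,-4,0,0]],
  ],
)

```text
t: 47.38
tcp_pos: [0.5994, 0.2578, 0.0362]
tcp_rot: [1.999, 2.424, -0.0]
ft_force: [-1.6, 0.7, -0.4]
opening: -0.0
```

apply_moves(
  rows=[
    [[4,-1,0,0],[7,-2,0,0],[7,-2,0,0]],
  ],
)

```text
t: 47.75
tcp_pos: [0.6057, 0.2562, 0.0362]
tcp_rot: [-1.998, -2.422, 0.001]
ft_force: [-3.7, 3.4, -0.8]
opening: -0.0001
```

apply_moves(
  rows=[
    [[3,0,0,0],[5,0,0,0],[5,0,0,0]],
  ],
)

```text
t: 48.12
tcp_pos: [0.6058, 0.2562, 0.0359]
tcp_rot: [-1.992, -2.416, 0.016]
ft_force: [-15.6, 2.2, 9.1]
opening: 0.0001
```

apply_moves(
  rows=[
    [[3,0,0,0],[5,0,0,0],[5,0,0,0]],
  ],
)

```text
t: 48.5
tcp_pos: [0.6058, 0.2561, 0.0358]
tcp_rot: [-1.986, -2.409, 0.032]
ft_force: [-29.4, 0.3, 15.9]
opening: -0.0001
```

apply_moves(
  rows=[
    [[-15,0,0,0],[-30,0,20,0],[-30,0,70,0],[-60,20,100,0],[-100,50,100,0],[-150,85,100,0],[-199,117,100,0],[-199,117,100,0],[-199,117,100,0]],
  ],
)

```text
t: 49.62
tcp_pos: [0.4188, 0.3729, 0.1373]
tcp_rot: [1.997, 2.422, 0.004]
ft_force: [0.0, 0.2, 0.3]
opening: 0.0001
```

```bash
python3 - <<'E'
from h import *
im=optics.get_image('top'); optics.get_image('side')
s=sense();print(s['t'],s['tcp_pos'],s['ft_force'])
for c in ('top','side'): print(*rect(c,'gas',.081),sep='\n')
for c in ('top','side'): print([(round(d['p'],2),np.round(d['xyz'],3).tolist()) for d in nets.recognise(c,'gas_end')])
E
```

```text
49.725 [0.41913176 0.37229299 0.13694195] [ 0.37525448 -0.31094567 -0.24624833]
(0.74, [623.7, 288.2], 82.4, [124.5, 24.3], [626.3, 292.7])
(0.5, [416.1, -511.2], -89.9, [107.1, 57.5], [416.1, -498.7])

[(0.67, [0.765, -0.12, 0.021])]
[(0.53, [0.621, 0.291, 0.082])]
```

The gas lever now lies along φ≈262°, in line with the pipe, and it stopped firmly at 29 N. Next, oxygen.

apply_moves(
  rows=[
    [[0,0,-50,0],[0,0,-100,0],[0,0,-100,0]],
  ],
)

```text
t: 50.3
tcp_pos: [0.4142, 0.3702, 0.0319]
tcp_rot: [-1.998, -2.42, 0.016]
ft_force: [-0.6, -0.4, 0.4]
opening: -0.0001
```

apply_moves(
  rows=[
    [[-3,-22,0,0],[-5.5,-31,0,0],[-7,-41,0,0],[-7,-52,0,0],[-5,-62,0,0],[-1,-72,0,0],[4,-81.5,0,0],[11,-90,0,0],[20,-96,0,0],[20,-96,0,0]],
  ],
)

```text
t: 51.55
tcp_pos: [0.4381, 0.2763, 0.0371]
tcp_rot: [1.999, 2.422, -0.0]
ft_force: [-0.1, -0.2, 0.1]
opening: 0.0001
```

apply_moves(
  rows=[
    [[4,-2,0,0],[7,-4,0,0],[7,-4,0,0]],
  ],
)

```text
t: 51.92
tcp_pos: [0.4444, 0.2727, 0.0363]
tcp_rot: [1.999, 2.423, -0.001]
ft_force: [-2.3, 2.5, 1.1]
opening: 0.0
```

apply_moves(
  rows=[
    [[3,-1,0,0],[5,-1,0,0],[5,-1,0,0]],
  ],
)

```text
t: 52.3
tcp_pos: [0.4458, 0.2721, 0.036]
tcp_rot: [-1.996, -2.418, 0.01]
ft_force: [-10.9, 3.2, 7.4]
opening: -0.0002
```

apply_moves(
  rows=[
    [[3,0,0,0],[6,0,0,0],[6,0,0,0]],
  ],
)

```text
t: 52.68
tcp_pos: [0.4459, 0.2719, 0.0357]
tcp_rot: [-1.99, -2.409, 0.027]
ft_force: [-28.2, 3.8, 19.6]
opening: 0.0001
```

apply_moves(
  rows=[
    [[-20,0,0,0],[-35,0,20,0],[-35,0,80,0],[-35,0,140,0],[-35,0,180,0],[0,-60,190,0],[20,-120,190,0],[30,-180,190,0],[30,-240,190,0],[30,-300,190,0],[30,-360,190,0],[30,-420,190,0]],
  ],
)

```text
t: 54.18
tcp_pos: [0.4851, -0.1515, 0.2267]
tcp_rot: [1.998, 2.421, -0.003]
ft_force: [0.3, -0.4, -0.8]
opening: 0.0002
```

apply_moves(
  rows=[
    [[-20,-60,0,0],[-40,-120,0,0],[-70,-180,0,0],[-110,-240,0,0],[-150,-300,0,0],[-190,-350,0,0],[-220,-400,0,0],[-220,-430,0,0],[-220,-430,0,0]],
  ],
)

```text
t: 55.3
tcp_pos: [0.3169, -0.5552, 0.2221]
tcp_rot: [-2.091, -2.313, 0.088]
ft_force: [0.4, 0.3, 0.0]
opening: 0.0001
```

```bash
python3 - <<'E'
from h import *
im=optics.get_image('top'); sd=optics.get_image('side')
s=sense();print(s['t'],s['tcp_pos'],s['ft_force'])
for q,z in (('gas',.081),('oxygen',.081),('spatula',.041),('pot',.042),('bar1',.018),('hammer',.02),('jar',.08),('mandrel',.0)):
  for c in ('top','side'): print(q,c,*rect(c,q,z),sep='\n  ')
for cam,fn,now in (('side','s0',sd),('top','t0',im)):
  a=cv2.imread(f'pics/{fn}.png'); b=cv2.resize(now,None,fx=1.5,fy=1.5,interpolation=cv2.INTER_LINEAR)[:,:,::-1]
  for n,X in {'tip':[.532,.1465,.041],'rear':[.715,.182,.041],'pot':[.423,.126,.042],'jar':[.735,.255,.08],'hammer':[.77,-.04,.02],'mandrel':[.42,-.53,.02]}.items():
    u,v=(proj(cam,X)*1.5).astype(int); t=a[v-13:v+13,u-16:u+16]; w=np.ascontiguousarray(b[v-33:v+33,u-36:u+36])
    r=cv2.matchTemplate(w,t,cv2.TM_CCOEFF_NORMED); _,m,_,p=cv2.minMaxLoc(r); print(cam,n,round(m,3),np.array(p)-20)
E
```

```text
55.4 [ 0.31679908 -0.55472076  0.22193357] [-0.35049085 -0.60110858  0.49710129]
gas
  top
  (0.59, [628.3, 287.6], 86.9, [124.8, 21.9], [626.6, 290.4])
  (0.53, [619.8, 160.1], 10.8, [179.8, 15.7], [619.6, 160.3])
gas
  side
  (0.65, [418.4, -532.6], 80.5, [90.0, 54.7], [416.6, -542.7])
  (0.64, [623.3, 286.1], 83.0, [133.3, 25.0], [627.2, 293.4])
oxygen
  top
  (0.73, [470.1, 294.7], 88.0, [90.1, 26.2], [468.0, 299.5])
oxygen
  side
spatula
  top
  (0.71, [630.1, 166.2], 11.1, [186.1, 14.5], [638.3, 167.9])
  (0.48, [475.7, 309.1], -89.7, [92.9, 26.9], [472.7, 315.7])
spatula
  side
  (0.67, [629.1, 169.1], 13.4, [188.8, 33.6], [636.3, 171.6])
pot
  top
  (0.96, [421.2, 125.4], -44.2, [80.4, 80.2], [421.9, 124.4])
pot
  side
bar1
  top
  (0.63, [588.4, -62.1], -0.1, [76.4, 15.7], [590.1, -62.1])
  (0.6, [586.3, 3.2], 0.3, [79.3, 21.7], [584.7, 3.3])
bar1
  side
  (0.68, [589.5, 4.2], -3.9, [73.6, 25.4], [590.8, 3.0])
  (0.62, [589.2, -61.0], -0.4, [76.4, 25.6], [589.0, -61.2])
hammer
  top
  (0.6, [785.3, -145.9], -89.4, [260.0, 94.6], [772.5, -123.8])
hammer
  side
  (0.59, [757.7, -139.7], 75.1, [268.5, 90.8], [775.0, -122.2])
jar
  top
  (0.95, [729.2, 258.5], 28.1, [82.2, 54.5], [727.9, 258.4])
jar
  side
  (0.56, [728.4, 230.1], 72.2, [143.8, 57.8], [728.9, 228.4])
mandrel
  top
  (0.92, [428.7, -546.8], -64.8, [109.9, 60.6], [420.2, -536.4])
  (0.6, [652.5, 310.1], 88.6, [134.1, 32.9], [648.9, 319.9])
mandrel
  side
  (0.92, [422.8, -503.8], 80.5, [99.8, 58.9], [421.1, -514.6])
side tip 0.939 [ 2 -1]
side rear 0.994 [0 0]
side pot 0.974 [0 0]
side jar 0.999 [0 0]
side hammer 0.999 [0 0]
side mandrel 0.999 [0 0]
top tip 0.912 [-1 -2]
top rear 0.972 [-1  0]
top pot 0.999 [0 0]
top jar 0.999 [0 0]
top hammer 0.999 [0 0]
top mandrel 0.998 [0 0]
```

```bash
python3 -c "
from station import hand_in; print(hand_in())"
```

```text
the job is handed in; nothing more can be done
None
```

I finished the job and handed it in at about 55 s of robot time. The last camera checks and contact forces agree that every step was done.

**What I did**
- **Bars:** I loaded both silver bars into the dish; only two were present.
- **Spatula:** I tilted it about 40° in the grip by pushing its tip against the dish's outer wall. I dipped it until it touched the pot floor (about 5 N), dabbed the lip (7.9 N) and laid it back in the rest.
- **Valves:** I pushed fuel gas to its end stop first, then oxygen. Both stopped firmly at about 28–29 N.

**Last checks**
- **Bars and levers:** Both bars are in the dish. Both levers lie in line with their pipes; only the top camera picked up the oxygen one.
- **Pot and bystanders:** The pot, hammer, mandrel and jar show no shift from the start pictures (match 0.97 or better).
- **Spatula:** It lies flat in the rest, but about 5 mm further from the robot along its length than at the start. The tip and outlines showed this shift, while matching the handle's rear showed almost none.

**What disagreed**
- The reported tool height was about 35 mm too low at the table, so my first grasp closed above the bar. I found the offset by touching the table and allowed for it from then on.
- Lowering the spatula into the rest did not level it fully, and it only dropped flat when I loosened the grip.

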